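# Check a cut bar in the bench caliper

## Task

Draw the square bar out of the stock rack, lay it down on its side on the bench and let go; then take it up again and lay it lengthwise on the bench caliper's bed, between the jaw and the sprung anvil and on the bed's centre line. Slide the caliper's jaw shut until the bar is trapped and the anvil is pushed in about halfway, and leave it clamped like that, straight and flat on the bed. Leave the other two bars in the rack and do not disturb anything else on the bench.

Things in the scene. Friction and masses are not known exactly. Their poses are not given: they have to be found in the camera images.
- bar: The task's part: a solid square bar of bare aluminium, 32 x 32 x 120 mm, about 0.34 kg, standing upright in one of the three rack pockets (which one varies). Beside it stand a round bar and a thin flat bar of the same metal. Origin: centre of the end face that is the bottom at the start; its z axis runs along the bar's 120 mm length.
- bar_mid (a point): The centre of the square bar, 60 mm along its length; it lies 16 mm above whatever the bar is lying on.
- rack: Fixed plywood stock rack 236 x 64 mm, 60 mm high, with three square pockets (44 x 44 mm) in a row along its x axis at x = -75, 0 and +75 mm; their floor is 8 mm above the bench. The square bar's top is 128 mm above the bench and 68 mm of it shows. Origin: centre of its underside.
- round_bar: Bystander in the rack: round aluminium bar, 30 mm diameter, 120 mm long, standing. Origin: centre of its underside, z up.
- flat_bar: Bystander in the rack: flat aluminium bar 32 x 14 x 105 mm, standing. Origin: centre of its underside, z up.
- gauge: Fixed bench caliper. Origin: on the bench under the bed's middle; y axis = from sliding jaw (-y end) to sprung anvil (+y end). Flat dark steel bed 80 mm wide (x), y -175 to +165 mm, top 12 mm above the bench. A grey housing (y 114 to 160 mm, 68 mm high) carries the anvil. Bar in place: length along y, within 12 mm of the centre line, straight to 5 degrees, flat on the bed.
- bed_mid (a point): Point on the top of the bed, on its centre line, midway between the anvil face at rest and the jaw face when fully open.
- jaw_face (a point): Centre (28 mm above the bench) of the flat steel face of the sliding jaw that meets the bar's end. The jaw plate is 70 mm wide, 14 mm thick (behind this point, to -y) and its top is 75 mm above the bench.
- jaw_lug (a point): Point in the lug that moves the jaw: an upright steel tab on the jaw's carriage, 36 mm wide (x), 16 mm thick (along y), top 82 mm above the bench. The point is at its middle, 12 mm below its top, 62 mm behind the jaw face (-y). 40 mm free between lug and jaw plate, above the 31 mm high carriage; nothing behind it.
- anvil_face (a point): Centre (28 mm above the bench) of the anvil's steel face, 28 mm square, that meets the bar's other end. It moves with the anvil.
- jaw (a joint): Slide of the jaw towards the anvil, in m: 0 = fully open (180 mm between jaw face and anvil face at rest), 0.11 = fully shut. It starts 0 to 0.025. It drags with about 10 N of friction and stays where it is left. A bar 120 mm long just touches both faces at 0.060.
- anvil (a joint): How far the sprung anvil is pushed into its housing (+y), in m: 0 = at rest, 0.012 = bottomed. Spring 1.2 N at rest plus 0.6 N per mm; the jaw's friction holds it compressed. At rest 16 mm shows between the anvil plate (8 mm thick) and the housing. Wanted: about 0.006 (0.003 to 0.010 will do).
- clear_patch (a point): A point on the bench top in the middle of the clear space between rack and caliper, about 160 mm (x) by 120 mm (y), good for laying the bar down.
- wood_block: Bystander: pale wood offcut 50 x 130 x 38 mm lying beyond the clear space. Origin: centre of its underside.
- flap_disc: Bystander: sanding disc lying flat, 115 mm diameter, about 17 mm high with its hub. Origin: centre of its underside.
- pliers: Bystander: pliers with pink-red handles lying flat, 160 mm long along its x axis, 17 mm high. Origin: at the pivot, on the bench.
Not all that is in view belongs to the job. Leave any blue or green look-alike of the bar alone.

How it is judged:
By the outcome, as a careful person would: the job done as asked, in the order asked, and still so for the second after the job is handed in, with the robot touching nothing.
It also fails if it takes over 72 s, if anything falls off the work surface, if the arm or the gripper's body presses on something with over 40 N, if the wrist force passes 120 N, or if a joint passes its speed limit or range.

## Robot

A 6-joint arm with a two-finger parallel gripper is mounted at the origin on the work surface. World frame = base frame: x ahead of the robot, y to its left, z up, the work surface at z = 0. Lengths are in m, angles in rad, forces in N, time in s.
With the tool pointing down it reaches from about 0.225 to 0.875 m from the base axis. Payload 3.4 kg.
Tool frame: the origin (TCP) lies on the centre line of the jaws, within the pads' length; the fingertips stand 19 mm ahead of it and the grasp point (between the pads) is the TCP; z points along the fingers, y is the direction in which the jaws open and shut (so a half turn about z gives the same grasp; the last joint's range is limited). The gripper opens to 85 mm and grips with 20 to 120 N. Pads are 22 mm wide; open, the fingers measure 114 mm over their backs; the gripper's body (76 mm by 85 mm) begins 54 mm behind the grasp point. The pads swing forward as they close: fully open they stand 13 mm farther back than shut.
Start: joints at [1.047, 0.276, 1.505, -0, 1.361, -0.121], TCP at [0.225, 0.529, 0.25] pointing down, gripper open.
Joint ranges: [-2.89, 2.89], [-0.75, 2.08], [0.22, 2.7], [-1.18, 4.32], [0.11, 2.71], [-2.7, 2.7]. Speed limits (rad/s): [2.57, 2.57, 3.14, 3.14, 3.14, 3.14].

## Interface

Orientations are given as a unit quaternion [w, x, y, z].
In Python, from rig import monitor, eyes, manip, models gives the robot as it stands.
- The arm moves only by the tool send_rows, never from a script. Its argument "deltas" is a list of rows, each an object with "dp": the shift along the world's x, y, z each as a share of 0.12 m, from -1 to 1, a list of three; "rotation": the turn, a rotation vector about the world's x, y, z each as a share of 0.5 rad, from -1 to 1, a list of three. In form: [{"dp": [dx, dy, dz], "rotation": [rx, ry, rz]}, ...]. A call has 1 to 12 rows; each row is the pose to reach, as a shift and turn from the pose commanded when the call began; what a row does not reach only later rows make up. A row lasts 1/12 s, in which the tool goes at most 41.7 mm and 7.16 degrees, less where a joint would pass 70% of its speed; a pose out of reach is approached as far as the arm can. A call with a number of a shift or a turn outside -1 to 1 is refused whole. A call with a gripper value outside its range is refused whole. "fingers" is the closure, from -1 (fully open) to 1 (shut), set as the call begins (left out, the last holds). The fingers move at their own pace and stop on an object; "grip_force" is the grip in N (left out, the last holds). Time passes only in rows, so rows that repeat a pose let the fingers close. It gives the time, the measured TCP pose, the force and the opening at its end, in the units of the state.
- monitor.get_state(): the state, without advancing time (a new reading comes with each control period).
- eyes.get_image(name): name is "side" or "top" or "wrist"; returns a dict with "color" (384x512x3 uint8, red, green, blue), "depth" (384x512 float32, m along the optical axis (not along the pixel's ray), 0 where there is no reading), "mtx" (3x3 intrinsics, pixels), "rvec" (rotation vector, rad) and "tvec" (3), from world to camera coordinates, as OpenCV has them. Camera axes: x right, y down, z forward; pixel columns grow to the right and rows downward; lengths in m; the calibration is good to about 2 mm. A picture is of the moment at which its call begins.
- manip.sign_off(): hands the job in, once; it reports no verdict.
Trained networks look in a picture, given as the dict that the camera call returned (one of the last four; its "shot" number tells which), for a name from the list of things; names that differ only in an ending like _2 or _b are one class to them, and where a whole thing is asked for, a point or a joint stands for the part that bears it (a point fixed in the world has none). Each returns a list of dicts, best first, with "score" (0 to 1); they miss things now and then, are a little off and sometimes report something else, mostly with a low value. They report only what shows in the picture. A call takes as long as a camera call. They do not tell look-alikes from the thing itself.
- models.find_in(name, picture): "box" ([left, top, right, bottom] in pixels, round what is visible of it).
The state is a dict: "clock": time; "qpos": joint angles; "qd": joint speeds; "effort": joint torques, N m; "position": TCP position; "ee_rot": TCP orientation; "contact_force": force on the tool from outside, world axes, zero at the start; "moment": the same for the moment, N m; "width": finger opening in m.
Only numpy, scipy, OpenCV 4.12 (cv2) and the standard library are available. Lean on these libraries where they do the work, as an engineer would, in place of code of your own. Each camera call takes 0.05 s, during which the arm holds its last target.

## Working session

There is one attempt and no reset: what is moved stays moved. The work goes in short steps, Python scripts to look and compute and a tool call to move; the robot and the scene stay as the last step left them, time stands still between calls to the robot, and variables do not carry over. Pictures are saved under pics/ and viewed, and the job is handed in when it is done.

Besides the shell and the picture viewer there is one more tool, called after "Emit:" by a JSON object that holds its "name" and its "arguments". send_rows: Moves the arm, as the interface text tells. Its arguments: {"type":"object","properties":{"deltas":{"type":"array","items":{"type":"object","properties":{"dp":{"type":"array","items":{"type":"number"}},"rotation":{"type":"array","items":{"type":"number"}}}}},"fingers":{"type":"number"},"grip_force":{"type":"number"}},"required":["deltas"]}

```bash
ls; mkdir -p pics; cat > h.py <<'E'
import numpy as np, cv2
from rig import monitor, eyes, manip, models
np.set_printoptions(precision=4,suppress=True)
def shot(cam,fn=None):
    p=eyes.get_image(cam)
    if fn: cv2.imwrite('pics/'+fn,p['color'][:,:,::-1])
    return p
def unproj(p,u,v,z=None):
    R=cv2.Rodrigues(np.array(p['rvec'],float))[0];t=np.array(p['tvec'],float).ravel()
    K=np.array(p['mtx']);d=np.linalg.inv(K)@np.array([u,v,1.])
    if z is None: dd=float(p['depth'][int(round(v)),int(round(u))]); return R.T@(d*dd-t)
    c=-R.T@t; w=R.T@d; return c+w*(z-c[2])/w[2]
def cloud(p):
    R=cv2.Rodrigues(np.array(p['rvec'],float))[0];t=np.array(p['tvec'],float).ravel()
    K=np.array(p['mtx']);v,u=np.mgrid[0:384,0:512]
    d=np.stack([u,v,np.ones_like(u)],-1)@np.linalg.inv(K).T*p['depth'][...,None]
    return (d-t)@R
E
python3 - <<'E'
from h import *
print({k:np.round(v,4) if not isinstance(v,str) else v for k,v in monitor.get_state().items()})
for c in ['top','side','wrist']:
    p=shot(c,c+'0.png'); np.save(c+'0.npy',cloud(p))
    for n in (['bar','round_bar','flat_bar','rack','gauge','jaw','jaw_lug','anvil','wood_block','flap_disc','pliers'] if c!='wrist' else []):
        print(c,n,[(np.round(r['box']),round(r['score'],2)) for r in models.find_in(n,p)[:3]])
E
```

```text
pics
{'clock': np.float64(0.0), 'qpos': array([ 1.047 ,  0.2766,  1.5062, -0.    ,  1.3607, -0.121 ]), 'qd': array([-0.0002,  0.0001, -0.0002,  0.0011,  0.0009, -0.0001]), 'effort': array([  0.0018, -41.6776, -24.5806,  -0.    ,   0.011 ,  -0.    ]), 'position': array([0.2252, 0.5285, 0.2494]), 'ee_rot': array([-0.0003,  0.2   ,  0.9798, -0.0009]), 'contact_force': array([-0.7042, -0.3779, -0.8095]), 'moment': array([0.0199, 0.0255, 0.0015]), 'width': np.float64(0.0852)}
top bar [(array([342., 125., 361., 145.]), 0.82), (array([362., 124., 385., 145.]), 0.77), (array([343., 162., 360., 175.]), 0.61)]
top round_bar [(array([336., 187., 353., 198.]), 0.48)]
top flat_bar [(array([341., 208., 351., 221.]), 0.43)]
top rack [(array([333., 156., 360., 231.]), 0.8)]
top gauge [(array([136., 171., 238., 199.]), 0.6)]
top jaw [(array([208., 174., 234., 196.]), 0.87), (array([139., 170., 240., 193.]), 0.65)]
top jaw_lug []
top anvil [(array([339., 187., 356., 198.]), 0.75), (array([155., 182., 160., 189.]), 0.51)]
top wood_block [(array([254., 126., 289., 149.]), 0.67), (array([207., 175., 236., 196.]), 0.51)]
top flap_disc [(array([248., 211., 280., 244.]), 0.76)]
top pliers [(array([145., 240., 182., 280.]), 0.96)]
side bar [(array([419., 227., 449., 279.]), 0.89), (array([376., 250., 405., 307.]), 0.88), (array([389., 206., 416., 256.]), 0.79)]
side round_bar [(array([321., 227., 339., 269.]), 0.73)]
side flat_bar [(array([284., 244., 303., 277.]), 0.72)]
side rack [(array([266., 242., 383., 308.]), 0.59)]
side gauge [(array([187., 125., 259., 198.]), 0.9)]
side jaw []
side jaw_lug [(array([223., 159., 255., 192.]), 0.72)]
side anvil [(array([203., 141., 212., 151.]), 0.49)]
side wood_block [(array([307., 174., 345., 214.]), 0.92)]
side flap_disc [(array([198., 211., 244., 246.]), 0.84)]
side pliers [(array([109., 161., 142., 194.]), 0.95), (array([306., 175., 345., 214.]), 0.74)]
```

```bash
python3 - <<'E'
import cv2
for c,(x0,y0,x1,y1) in dict(top=(120,100,400,300),side=(100,100,470,330)).items():
    im=cv2.imread(f'pics/{c}0.png'); cv2.imwrite(f'pics/{c}0z.png',cv2.resize(im[y0:y1,x0:x1],None,fx=2.1 if c=='side' else 2.8,fy=2.1 if c=='side' else 2.8,interpolation=cv2.INTER_CUBIC))
E
```

```text
(no output)
```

View pics/top0z.png

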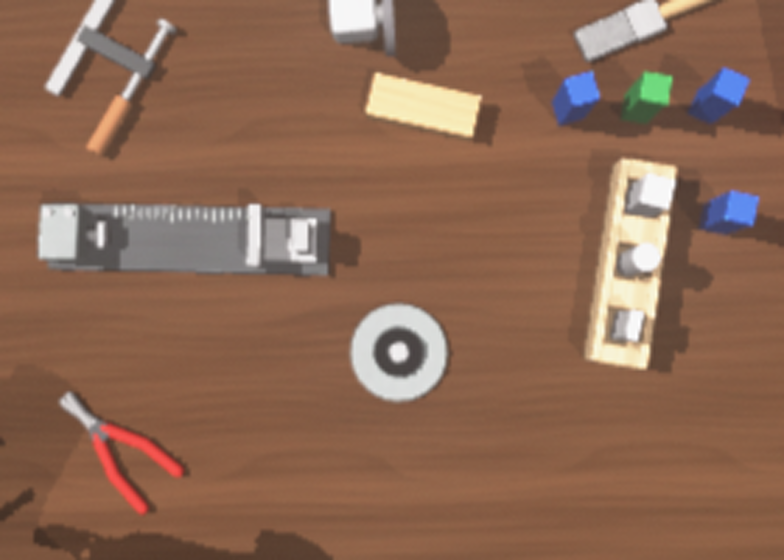

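View pics/side0z.png

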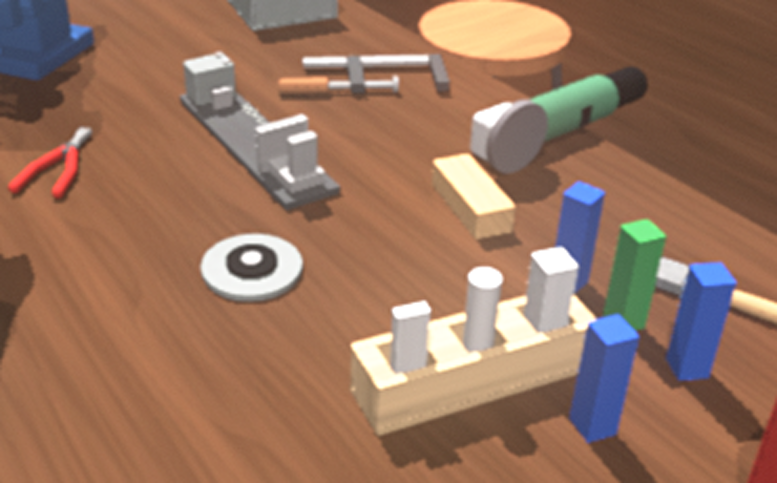

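View pics/wrist0.png

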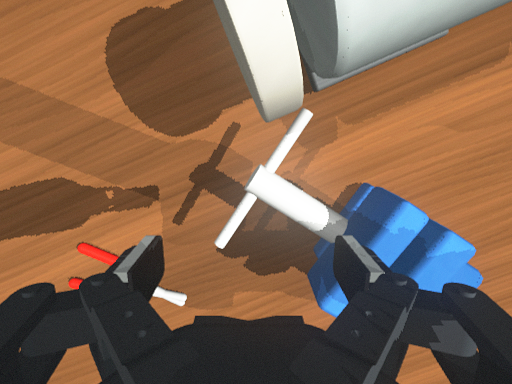

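The square bar is in the rack pocket nearest the blue blocks: top view at about (352,168), side view at about (362,237). One blue look-alike stands just behind it. Next I'll get metric positions.

```bash
python3 - <<'E'
from h import *
for c in ['top','side']:
    P=np.load(c+'0.npy').reshape(-1,3)
    ok=np.isfinite(P).all(1)&(P[:,0]>0.1)&(P[:,0]<1.2)&(abs(P[:,1])<0.7)&(P[:,2]>0.006)&(P[:,2]<0.3)
    Q=P[ok]; print(c,len(Q))
    # clusters on grid
    g=np.zeros((240,320),np.uint8)
    s=0.005
    ix=((Q[:,0]-0.0)/s).astype(int);iy=((Q[:,1]+0.7)/s).astype(int)
    m=(ix<240)&(iy<320);g[ix[m],iy[m]]=1
    n,l,st,ce=cv2.connectedComponentsWithStats(g)
    for i in range(1,n):
        sel=np.zeros(len(Q),bool);sel[m]=l[ix[m],iy[m]]==i
        q=Q[sel]
        if len(q)>15: print(i,len(q),q.min(0),q.max(0))
p=eyes.get_image('top')
for n,(u,v,z) in dict(sq=(353,168,.128),lug=(228,186,.082),jaw=(211,183,.075),hous=(140,183,.068)).items(): print(n,unproj(p,u,v,z),unproj(p,u,v))
print(-cv2.Rodrigues(p['rvec'])[0].T@np.ravel(p['tvec']),p['mtx'])
E
```

```text
top 25449
20 62 [ 0.1    -0.0399  0.0063] [0.1113 0.0424 0.1556]
35 644 [0.1001 0.5573 0.0062] [0.1717 0.5962 0.2199]
36 236 [0.101  0.6165 0.1345] [0.1517 0.6569 0.2058]
37 68 [0.1007 0.6619 0.1995] [0.1203 0.6991 0.2099]
250 68 [0.187  0.4553 0.0063] [0.2206 0.4857 0.2996]
282 3140 [0.1925 0.4674 0.0061] [0.4967 0.7    0.2994]
395 407 [0.2306 0.2203 0.006 ] [0.3754 0.3655 0.0252]
715 886 [ 0.3581 -0.1046  0.0061] [0.4755 0.019  0.0237]
807 1612 [ 0.3925 -0.3667  0.006 ] [ 0.633  -0.2558  0.1353]
1089 2443 [0.5041 0.0355 0.0061] [0.6127 0.3899 0.0897]
1183 243 [ 0.5457 -0.4447  0.0068] [ 0.5906 -0.4025  0.1288]
1261 4886 [ 0.5832 -0.7     0.006 ] [ 0.8132 -0.523   0.2129]
1448 962 [0.6557 0.1854 0.006 ] [0.936  0.3827 0.0305]
1464 644 [ 0.6602 -0.1436  0.0061] [ 0.7486 -0.0087  0.0464]
1495 250 [ 0.6757 -0.4377  0.0067] [ 0.7274 -0.3915  0.1279]
1500 215 [ 0.6773 -0.2704  0.0075] [ 0.7215 -0.2322  0.1253]
1528 235 [ 0.6819 -0.3511  0.0064] [ 0.7212 -0.3137  0.1258]
1662 2384 [0.7459 0.5241 0.006 ] [0.9412 0.7    0.0976]
1691 549 [ 0.7623 -0.454   0.006 ] [ 0.8587 -0.2603  0.0273]
16
[... 1156 characters left out ...]
0.3415  0.0061] [ 0.8181 -0.2953  0.0203]
24 202 [ 0.7915 -0.011   0.007 ] [0.8512 0.0288 0.0621]
25 327 [ 0.8134 -0.4588  0.0061] [ 0.8532 -0.376   0.0217]
26 204 [0.8194 0.6072 0.0359] [0.8839 0.6998 0.083 ]
27 143 [ 0.8481 -0.494   0.0192] [ 0.8673 -0.4725  0.0989]
30 979 [ 0.8851 -0.0276  0.0061] [1.1038 0.0275 0.0636]
33 146 [0.91   0.5555 0.0238] [0.9405 0.6999 0.0915]
sq [ 0.5838 -0.3241  0.128 ] [ 0.5836 -0.3236  0.1302]
lug [0.5428 0.0669 0.082 ] [0.5431 0.0672 0.078 ]
jaw [0.5546 0.1222 0.075 ] [0.5548 0.1224 0.073 ]
hous [0.5616 0.3546 0.068 ] [0.5611 0.3533 0.0724]
[ 0.42   -0.0451  1.4273] [[422.3083   0.     254.3785]
 [  0.     422.3083 187.8191]
 [  0.       0.       1.    ]]
```

```bash
cat > fit.py <<'E'
from h import *
def rect(Q,x,y,z):
    m=(Q[:,0]>x[0])&(Q[:,0]<x[1])&(Q[:,1]>y[0])&(Q[:,1]<y[1])&(Q[:,2]>z[0])&(Q[:,2]<z[1])
    q=Q[m]
    if len(q)<5: return len(q)
    c,s,a=cv2.minAreaRect((q[:,:2]*1000).astype(np.float32))
    return len(q),'c',np.round(c,1),'size',np.round(s,1),'ang',round(a,1),'mean',(q.mean(0)*1000).round(1)
E
python3 - <<'E'
from fit import *
for c in ['top','side']:
    Q=np.load(c+'0.npy').reshape(-1,3)
    print(c)
    print('sq top',rect(Q,(.54,.63),(-.37,-.29),(.118,.14)))
    print('rack top',rect(Q,(.37,.64),(-.38,-.25),(.053,.066)))
    print('rack all',rect(Q,(.37,.65),(-.38,-.24),(.02,.2)))
    print('bed',rect(Q,(.48,.65),(.02,.4),(.008,.016)))
    print('gauge',rect(Q,(.48,.65),(.02,.4),(.008,.2)))
    print('housing',rect(Q,(.48,.65),(.3,.42),(.055,.1)))
    print('jaw plate',rect(Q,(.48,.65),(.095,.2),(.06,.1)))
    print('lug',rect(Q,(.48,.65),(.02,.092),(.065,.1)))
    print('anvil',rect(Q,(.48,.65),(.26,.325),(.025,.05)))
    print('blue',rect(Q,(.53,.61),(-.46,-.39),(.11,.14)))
    print('wood',rect(Q,(.64,.77),(-.16,.0),(.03,.05)), 'flap',rect(Q,(.34,.5),(-.12,.03),(.006,.03)))
E
```

```text
top
sq top (112, 'c', array([ 585. , -328.5]), 'size', array([31.8, 32.7]), 'ang', 76.0, 'mean', array([ 584.8, -328.2,  128.6]))
rack top (849, 'c', array([ 511.6, -312.8]), 'size', array([ 65.5, 236.3]), 'ang', 79.2, 'mean', array([ 506.7, -309.8,   60.2]))
rack all (1452, 'c', array([ 511.6, -312.8]), 'size', array([ 65.5, 236.5]), 'ang', 79.2, 'mean', array([ 512.6, -308.9,   70. ]))
bed (1351, 'c', array([557.9, 207.5]), 'size', array([165.2, 356. ]), 'ang', 3.4, 'mean', array([557. , 208.4,  12.2]))
gauge (2362, 'c', array([557.9, 207.5]), 'size', array([165.2, 356. ]), 'ang', 3.4, 'mean', array([556.9, 211.7,  27.5]))
housing (288, 'c', array([564. , 352.5]), 'size', array([47. , 62.6]), 'ang', 87.9, 'mean', array([563.9, 351. ,  67.7]))
jaw plate (103, 'c', array([553.3, 124. ]), 'size', array([14.1, 69. ]), 'ang', 86.4, 'mean', array([553.7, 123.5,  74.7]))
lug (66, 'c', array([551. ,  69.2]), 'size', array([15.8, 35.7]), 'ang', 87.5, 'mean', array([551.2,  68.9,  80.4]))
anvil (40, 'c', array([563.4, 315. ]), 'size', array([19.2, 27.1]), 'ang', 86.0, 'mean', array([562.6, 3
[... 1166 characters left out ...]
[554. , 121.4]), 'size', array([20. , 70.9]), 'ang', 88.6, 'mean', array([552.7, 119.1,  69.2]))
lug (114, 'c', array([551.3,  64.8]), 'size', array([18.3, 38. ]), 'ang', 78.3, 'mean', array([549.6,  63.6,  75.5]))
anvil (65, 'c', array([562.8, 312.4]), 'size', array([24.8, 49.3]), 'ang', 89.3, 'mean', array([563.8, 308.6,  35.2]))
blue (292, 'c', array([ 564.9, -423.7]), 'size', array([34.3, 33.5]), 'ang', 75.9, 'mean', array([ 562.5, -425.7,  117.7]))
wood (612, 'c', array([720.3, -80.6]), 'size', array([137.1,  76.9]), 'ang', 75.6, 'mean', array([706.9, -82.3,  36.4])) flap (1102, 'c', array([415.2, -40.5]), 'size', array([115.7, 112.3]), 'ang', 58.4, 'mean', array([413. , -45.5,  10.7]))
```

View pics/top0.png

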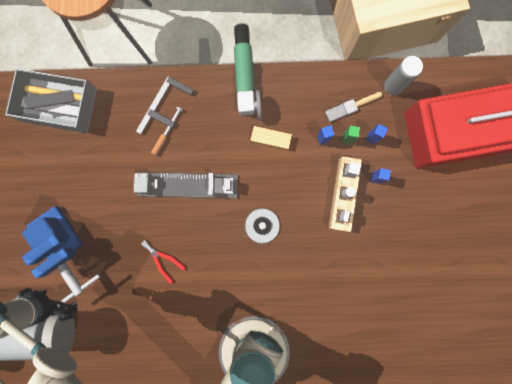

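View pics/side0.png

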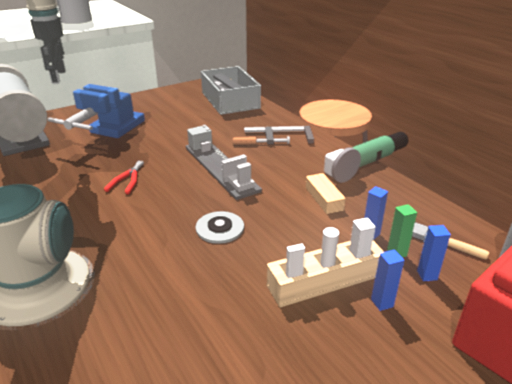

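Emit:
{"name": "send_rows", "arguments": {"deltas": [{"dp": [0.55, -0.97, 0.04], "rotation": [0, 0, -0.93]}, {"dp": [0.55, -0.97, 0.04], "rotation": [0, 0, -0.93]}, {"dp": [0.55, -0.97, 0.04], "rotation": [0, 0, -0.93]}, {"dp": [0.55, -0.97, 0.04], "rotation": [0, 0, -0.93]}], "fingers": -0.2, "grip_force": 60}}

```text
clock: 1.63
position: [0.2933, 0.408, 0.2554]
ee_rot: [0.002, 0.424, 0.906, -0.001]
contact_force: [-0.5, -1.0, -0.5]
width: 0.0514
```

Emit:
{"name": "send_rows", "arguments": {"deltas": [{"dp": [0.55, -0.97, 0.04], "rotation": [0, 0, -0.93]}, {"dp": [0.55, -0.97, 0.04], "rotation": [0, 0, -0.93]}, {"dp": [0.55, -0.97, 0.04], "rotation": [0, 0, -0.93]}, {"dp": [0.55, -0.97, 0.04], "rotation": [0, 0, -0.93]}]}}

```text
clock: 1.97
position: [0.3598, 0.2916, 0.2603]
ee_rot: [0.002, 0.622, 0.783, -0.0]
contact_force: [-0.6, 0.1, -0.6]
width: 0.051
```

Emit:
{"name": "send_rows", "arguments": {"deltas": [{"dp": [0.55, -0.97, 0.04], "rotation": [0, 0, -0.93]}, {"dp": [0.55, -0.97, 0.04], "rotation": [0, 0, -0.93]}, {"dp": [0.55, -0.97, 0.04], "rotation": [0, 0, -0.93]}, {"dp": [0.55, -0.97, 0.04], "rotation": [0, 0, -0.93]}]}}

```text
clock: 2.3
position: [0.4264, 0.1751, 0.2652]
ee_rot: [0.002, 0.786, 0.619, 0.0]
contact_force: [0.6, -1.4, -0.1]
width: 0.0515
```

Emit:
{"name": "send_rows", "arguments": {"deltas": [{"dp": [0.55, -0.97, 0.04], "rotation": [0, 0, 0]}, {"dp": [0.55, -0.97, 0.04], "rotation": [0, 0, 0]}, {"dp": [0.55, -0.97, 0.04], "rotation": [0, 0, 0]}, {"dp": [0.55, -0.97, 0.04], "rotation": [0, 0, 0]}]}}

```text
clock: 2.63
position: [0.4928, 0.0583, 0.2698]
ee_rot: [0.003, 0.784, 0.621, 0.0]
contact_force: [0.9, 0.2, -0.4]
width: 0.051
```

Emit:
{"name": "send_rows", "arguments": {"deltas": [{"dp": [0.55, -0.97, 0.04], "rotation": [0, 0, 0]}, {"dp": [0.55, -0.97, 0.04], "rotation": [0, 0, 0]}, {"dp": [0.55, -0.97, 0.04], "rotation": [0, 0, 0]}, {"dp": [0.55, -0.97, 0.04], "rotation": [0, 0, 0]}]}}

```text
clock: 2.97
position: [0.5586, -0.0584, 0.2742]
ee_rot: [0.002, 0.784, 0.621, -0.0]
contact_force: [0.2, 0.5, 1.0]
width: 0.0515
```

Emit:
{"name": "send_rows", "arguments": {"deltas": [{"dp": [0.55, -0.97, 0.04], "rotation": [0, 0, 0]}, {"dp": [0.55, -0.97, 0.04], "rotation": [0, 0, 0]}, {"dp": [0.55, -0.97, 0.04], "rotation": [0, 0, 0]}, {"dp": [0.55, -0.97, 0.04], "rotation": [0, 0, 0]}]}}

```text
clock: 3.3
position: [0.6242, -0.1749, 0.2783]
ee_rot: [0.002, 0.784, 0.621, -0.0]
contact_force: [0.9, -0.0, -0.0]
width: 0.0511
```

Emit:
{"name": "send_rows", "arguments": {"deltas": [{"dp": [0, 0, 0], "rotation": [-0.765, 0.176, 0]}, {"dp": [0, 0, 0], "rotation": [-0.765, 0.176, 0]}, {"dp": [0, 0, 0], "rotation": [-0.765, 0.176, 0]}, {"dp": [0, 0, 0], "rotation": [-0.765, 0.176, 0]}]}}

```text
clock: 3.63
position: [0.6216, -0.1653, 0.2774]
ee_rot: [0.121, 0.766, 0.613, -0.153]
contact_force: [0.0, 1.1, -1.5]
width: 0.0512
```

Emit:
{"name": "send_rows", "arguments": {"deltas": [{"dp": [0, 0, 0], "rotation": [-0.765, 0.176, 0]}, {"dp": [0, 0, 0], "rotation": [-0.765, 0.176, 0]}, {"dp": [0, 0, 0], "rotation": [-0.765, 0.176, 0]}, {"dp": [0, 0, 0], "rotation": [-0.765, 0.176, 0]}, {"dp": [0, 0, 0], "rotation": [-0.765, 0.176, 0]}]}}

```text
clock: 4.05
position: [0.6211, -0.1677, 0.2768]
ee_rot: [0.236, 0.722, 0.577, -0.3]
contact_force: [-0.2, 0.1, 0.6]
width: 0.0513
```

```bash
cat > st.py <<'E'
from h import *
from scipy.spatial.transform import Rotation as Ro
def pose():
    s=monitor.get_state(); q=np.array(s['ee_rot']); R=Ro.from_quat(q[[1,2,3,0]]).as_matrix()
    return np.array(s['position']),R,s
def show():
    p,R,s=pose(); print('t',s['clock'],'p',p,'ty',R[:,1],'tz',R[:,2],'F',np.array(s['contact_force']),'w',s['width'],'q',np.array(s['qpos']))
E
python3 - <<'E'
from st import *
from fit import rect
show()
p=shot('wrist','w1.png'); Q=cloud(p).reshape(-1,3)
print('sq top',rect(Q,(.54,.63),(-.37,-.29),(.118,.14)))
print('sq side',rect(Q,(.54,.63),(-.37,-.29),(.07,.115)))
p=shot('top','t1.png'); Q=cloud(p).reshape(-1,3)
print('sq top',rect(Q,(.54,.63),(-.37,-.29),(.118,.14)))
E
```

```text
t 4.05 p [ 0.6211 -0.1677  0.2768] ty [ 0.9749 -0.2227 -0.0046] tz [-0.1602 -0.6868 -0.709 ] F [-0.1678  0.0938  0.6137] w 0.05126253458392769 q [ 0.0002  0.476   1.3756 -0.7578  1.5284  0.3517]
sq top (523, 'c', array([ 585.2, -327. ]), 'size', array([33.7, 31.7]), 'ang', 74.1, 'mean', array([ 586.6, -322. ,  126.3]))
sq side (705, 'c', array([ 589. , -312.6]), 'size', array([ 3.4, 31.7]), 'ang', 74.8, 'mean', array([ 589.1, -312.5,   93.2]))
sq top (117, 'c', array([ 585. , -327.9]), 'size', array([31.8, 32.3]), 'ang', 73.7, 'mean', array([ 584.9, -327.5,  128. ]))
```

View pics/w1.png

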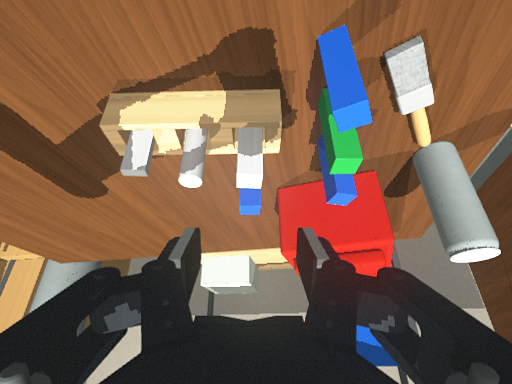

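Emit:
{"name": "send_rows", "arguments": {"deltas": [{"dp": [-0.125, -0.5, -0.68], "rotation": [0, 0, -0.08]}, {"dp": [-0.125, -0.5, -0.68], "rotation": [0, 0, -0.08]}, {"dp": [-0.125, -0.5, -0.68], "rotation": [0, 0, -0.08]}, {"dp": [-0.125, -0.5, -0.68], "rotation": [0, 0, -0.08]}, {"dp": [-0.125, -0.5, -0.68], "rotation": [0, 0, -0.08]}]}}

```text
clock: 4.57
position: [0.6058, -0.2314, 0.1985]
ee_rot: [0.232, 0.736, 0.559, -0.304]
contact_force: [0.1, 0.7, 0.6]
width: 0.0513
```

```bash
python3 - <<'E'
from st import *
from fit import rect
show()
p,R,s=pose(); print((np.array([.5872,-.320,.100])-p)/.12)
E
```

```text
t 4.5667 p [ 0.6058 -0.2314  0.1985] ty [ 0.9637 -0.2671  0.0015] tz [-0.1875 -0.6807 -0.7081] F [0.0983 0.7021 0.635 ] w 0.0512734164414599 q [-0.0979  0.5238  1.5008 -0.7903  1.3669  0.4429]
[-0.1547 -0.7387 -0.8211]
```

Move to the grasp slowly.

Emit:
{"name": "send_rows", "arguments": {"deltas": [{"dp": [-0.04, -0.18, -0.2]}, {"dp": [-0.08, -0.37, -0.41]}, {"dp": [-0.12, -0.55, -0.62]}, {"dp": [-0.14, -0.65, -0.73]}, {"dp": [-0.155, -0.74, -0.82]}, {"dp": [-0.155, -0.74, -0.82]}, {"dp": [-0.155, -0.74, -0.82]}]}}

```text
validation failed for argument at $.de...
```

```bash
python3 - <<'E'
from st import *
show()
shot('wrist','w2.png');p=shot('side'); cv2.imwrite('pics/s2.png',cv2.resize(p['color'][180:330,230:450,::-1],None,fx=3,fy=3))
E
```

```text
t 4.5667 p [ 0.6058 -0.2314  0.1985] ty [ 0.9637 -0.2671  0.0015] tz [-0.1875 -0.6807 -0.7081] F [0.0983 0.7021 0.635 ] w 0.0512734164414599 q [-0.0979  0.5238  1.5008 -0.7903  1.3669  0.4429]
```

View pics/w2.png

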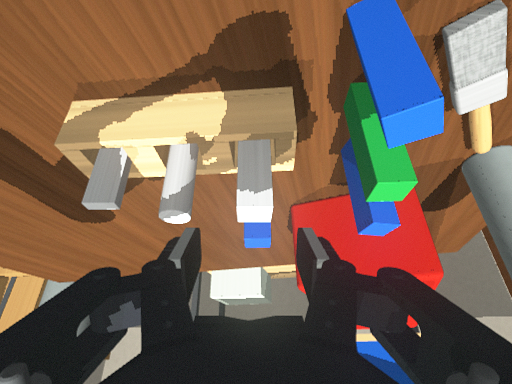

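View pics/s2.png

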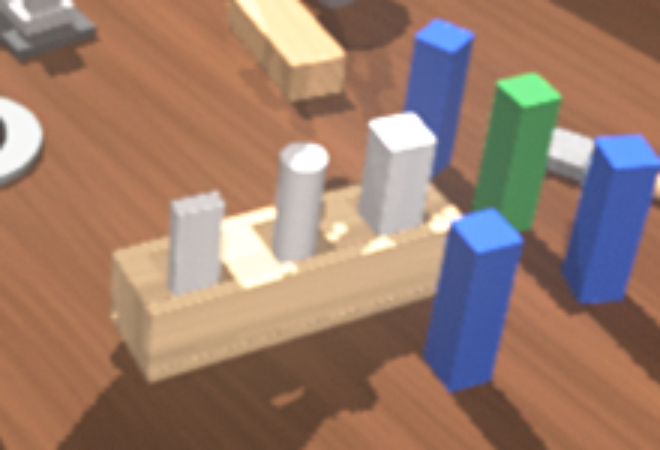

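Emit:
{"name": "send_rows", "arguments": {"deltas": [{"dp": [-0.04, -0.18, -0.2], "rotation": [0, 0, 0]}, {"dp": [-0.08, -0.37, -0.41], "rotation": [0, 0, 0]}, {"dp": [-0.12, -0.55, -0.62], "rotation": [0, 0, 0]}, {"dp": [-0.14, -0.65, -0.73], "rotation": [0, 0, 0]}, {"dp": [-0.155, -0.74, -0.82], "rotation": [0, 0, 0]}, {"dp": [-0.155, -0.74, -0.82], "rotation": [0, 0, 0]}, {"dp": [-0.155, -0.74, -0.82], "rotation": [0, 0, 0]}]}}

```text
clock: 5.25
position: [0.5888, -0.3183, 0.1003]
ee_rot: [0.233, 0.735, 0.56, -0.303]
contact_force: [-0.4, 0.1, 0.4]
width: 0.0511
```

```bash
python3 - <<'E'
from st import *
show()
shot('wrist','w3.png');p=shot('side'); cv2.imwrite('pics/s3.png',cv2.resize(p['color'][130:330,230:450,::-1],None,fx=3,fy=3))
E
```

```text
t 5.25 p [ 0.5888 -0.3183  0.1003] ty [ 0.9646 -0.2636  0.0027] tz [-0.1844 -0.6824 -0.7074] F [-0.3803  0.0959  0.3925] w 0.051095413547314776 q [-0.2315  0.6101  1.6286 -0.8923  1.1373  0.5301]
```

View pics/w3.png

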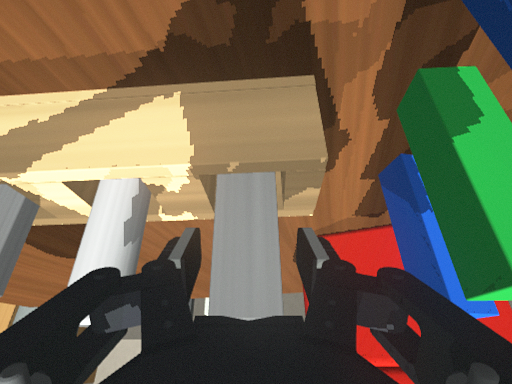

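View pics/s3.png

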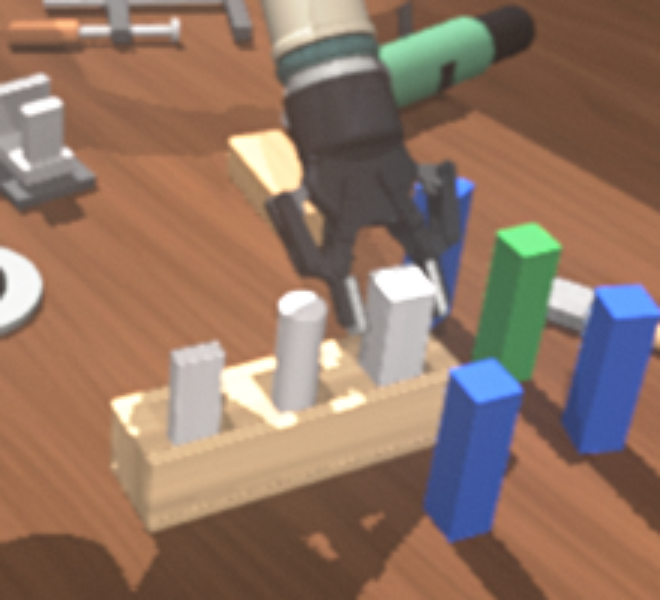

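Emit:
{"name": "send_rows", "arguments": {"deltas": [{"dp": [0, 0, 0], "rotation": [0, 0, 0]}, {"dp": [0, 0, 0], "rotation": [0, 0, 0]}, {"dp": [0, 0, 0], "rotation": [0, 0, 0]}, {"dp": [0, 0, 0], "rotation": [0, 0, 0]}, {"dp": [0, 0, 0], "rotation": [0, 0, 0]}, {"dp": [0, 0, 0], "rotation": [0, 0, 0]}, {"dp": [0, 0, 0], "rotation": [0, 0, 0]}, {"dp": [0, 0, 0], "rotation": [0, 0, 0]}], "fingers": 1, "grip_force": 80}}

```text
clock: 6.02
position: [0.5886, -0.3177, 0.1008]
ee_rot: [0.233, 0.734, 0.56, -0.303]
contact_force: [-0.3, 4.1, 6.9]
width: 0.0309
```

Emit:
{"name": "send_rows", "arguments": {"deltas": [{"dp": [0, 0, 0.1], "rotation": [0, 0, 0]}, {"dp": [0, 0, 0.3], "rotation": [0, 0, 0]}, {"dp": [0, 0, 0.5], "rotation": [0, 0, 0]}, {"dp": [0, 0, 0.75], "rotation": [0, 0, 0]}, {"dp": [0, 0, 1], "rotation": [0, 0, 0]}, {"dp": [0, 0, 1], "rotation": [0, 0, 0]}, {"dp": [0, 0, 1], "rotation": [0, 0, 0]}]}}

```text
clock: 6.6
position: [0.5885, -0.3178, 0.2206]
ee_rot: [0.233, 0.735, 0.56, -0.302]
contact_force: [0.1, 1.0, -4.5]
width: 0.0305
```

```bash
python3 - <<'E'
from st import *
show()
p=shot('side'); cv2.imwrite('pics/s4.png',cv2.resize(p['color'][100:330,230:450,::-1],None,fx=2.6,fy=2.6))
E
```

```text
t 6.6 p [ 0.5885 -0.3178  0.2206] ty [ 0.9646 -0.2636  0.0048] tz [-0.1827 -0.6813 -0.7088] F [ 0.1266  1.0012 -4.4654] w 0.030467706816205108 q [-0.2316  0.4859  1.5086 -0.8223  1.2954  0.3343]
```

View pics/s4.png

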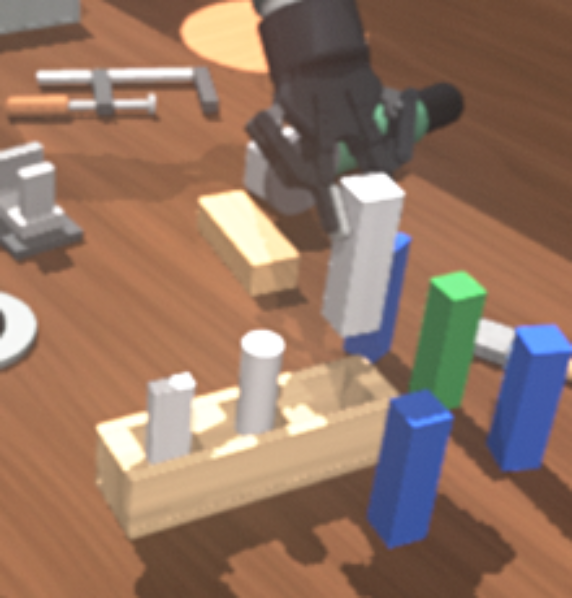

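Emit:
{"name": "send_rows", "arguments": {"deltas": [{"dp": [-0.04, 0.4, 0.2], "rotation": [0.758, -0.207, 0]}, {"dp": [-0.04, 0.4, 0.2], "rotation": [0.758, -0.207, 0]}, {"dp": [-0.04, 0.4, 0.2], "rotation": [0.758, -0.207, 0]}, {"dp": [-0.04, 0.4, 0.2], "rotation": [0.758, -0.207, 0]}]}}

```text
clock: 6.98
position: [0.5827, -0.2721, 0.2443]
ee_rot: [0.119, 0.781, 0.594, -0.153]
contact_force: [0.0, -0.4, -2.6]
width: 0.0305
```

Emit:
{"name": "send_rows", "arguments": {"deltas": [{"dp": [-0.04, 0.4, 0], "rotation": [0.758, -0.207, 0]}, {"dp": [-0.04, 0.4, 0], "rotation": [0.758, -0.207, 0]}, {"dp": [-0.04, 0.4, 0], "rotation": [0.758, -0.207, 0]}, {"dp": [-0.04, 0.4, 0], "rotation": [0.758, -0.207, 0]}]}}

```text
clock: 7.32
position: [0.5761, -0.225, 0.2407]
ee_rot: [-0.002, 0.796, 0.605, -0.001]
contact_force: [-0.1, -1.5, -3.8]
width: 0.0306
```

Emit:
{"name": "send_rows", "arguments": {"deltas": [{"dp": [-0.04, 0.4, 0], "rotation": [0.758, -0.207, 0]}, {"dp": [-0.04, 0.4, 0], "rotation": [0.758, -0.207, 0]}, {"dp": [-0.04, 0.4, 0], "rotation": [0.758, -0.207, 0]}, {"dp": [-0.04, 0.4, 0], "rotation": [0.758, -0.207, 0]}]}}

```text
clock: 7.65
position: [0.5709, -0.1767, 0.2386]
ee_rot: [-0.121, 0.781, 0.593, 0.152]
contact_force: [-1.6, -1.5, -4.9]
width: 0.0308
```

Emit:
{"name": "send_rows", "arguments": {"deltas": [{"dp": [-0.04, 0.2, 0], "rotation": [0.758, -0.207, 0]}, {"dp": [-0.04, 0.2, 0], "rotation": [0.758, -0.207, 0]}, {"dp": [-0.04, 0.2, 0], "rotation": [0.758, -0.207, 0]}, {"dp": [-0.04, 0.2, 0], "rotation": [0.758, -0.207, 0]}]}}

```text
clock: 7.98
position: [0.5665, -0.152, 0.2374]
ee_rot: [-0.236, 0.737, 0.558, 0.301]
contact_force: [-0.9, -1.4, -5.1]
width: 0.0309
```

Emit:
{"name": "send_rows", "arguments": {"deltas": [{"dp": [0, 0, 0], "rotation": [0, 0, 0.44]}, {"dp": [0, 0, 0], "rotation": [0, 0, 0.44]}, {"dp": [0, 0, 0], "rotation": [0, 0, 0.44]}, {"dp": [0, 0, 0], "rotation": [0, 0, 0.44]}]}}

```text
clock: 8.32
position: [0.5691, -0.1496, 0.2417]
ee_rot: [-0.264, 0.669, 0.638, 0.275]
contact_force: [0.4, 0.3, -4.2]
width: 0.0307
```

```bash
python3 - <<'E'
from st import *
show()
p=shot('side'); cv2.imwrite('pics/s5.png',cv2.resize(p['color'][80:330,150:450,::-1],None,fx=2.3,fy=2.3));np.save('s5.npy',cloud(p))
p=shot('top'); cv2.imwrite('pics/t5.png',cv2.resize(p['color'][100:300,120:400,::-1],None,fx=2.3,fy=2.3));np.save('t5.npy',cloud(p))
E
```

```text
t 8.3167 p [ 0.5691 -0.1496  0.2417] ty [ 0.9989 -0.047  -0.0037] tz [ 0.0305  0.7044 -0.7091] F [ 0.4221  0.2607 -4.2049] w 0.030692210752791 q [-0.7149  0.5049  1.4161  0.5944  1.7404 -0.7235]
```

View pics/s5.png

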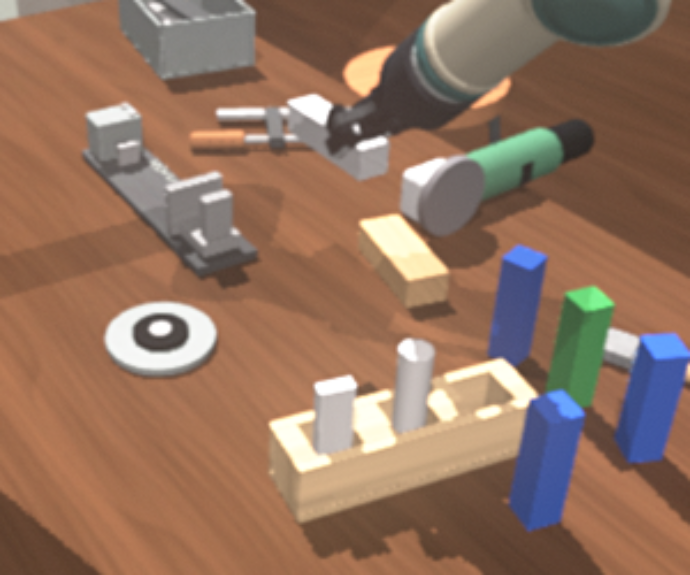

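View pics/t5.png

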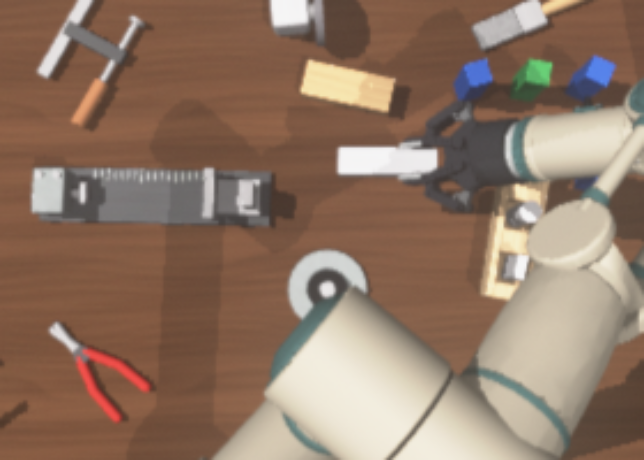

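```bash
python3 - <<'E'
from st import *
from fit import rect
Q=np.load('t5.npy').reshape(-1,3)
m=(Q[:,0]>.545)&(Q[:,0]<.60)&(Q[:,1]>-.135)&(Q[:,1]<-.02)&(Q[:,2]>.2)&(Q[:,2]<.29)
q=Q[m]; A=np.c_[q[:,0]-.57,q[:,1]+.1,np.ones(len(q))]; c,_,_,_=np.linalg.lstsq(A,q[:,2],rcond=None); print(len(q),c,np.std(A@c-q[:,2]))
print(rect(Q,(.53,.61),(-.135,-.02),(.2,.29)), q.min(0),q.max(0))
Q=np.load('s5.npy').reshape(-1,3)
print(rect(Q,(.5,.64),(-.3,.0),(.2,.29)))
E
```

```text
362 [ 0.2553 -0.0023  0.244 ] 0.0064646352501090175
(362, 'c', array([571.3, -95.7]), 'size', array([76.3, 42.9]), 'ang', 87.9, 'mean', array([569.5, -96.8, 243.9])) [ 0.5485 -0.1346  0.2113] [ 0.5914 -0.0573  0.2537]
(961, 'c', array([ 568.1, -146. ]), 'size', array([169.8,  80.5]), 'ang', 69.0, 'mean', array([ 556.2, -148. ,  243.4]))
```

```bash
python3 - <<'E'
from st import *
Q=np.load('t5.npy').reshape(-1,3)
m=(Q[:,0]>.558)&(Q[:,0]<.582)&(Q[:,1]>-.135)&(Q[:,1]<-.06)&(Q[:,2]>.2)&(Q[:,2]<.29)
q=Q[m]
for i in range(5):
    A=np.c_[q[:,0]-.57,q[:,1]+.1,np.ones(len(q))]; c,_,_,_=np.linalg.lstsq(A,q[:,2],rcond=None); r=A@c-q[:,2]; print(len(q),c,np.std(r)); q=q[abs(r)<2*np.std(r)+.0005]
E
```

```text
230 [-0.0154 -0.0013  0.2461] 0.0022565003474723693
225 [-0.0118  0.001   0.2461] 0.002112716481103781
224 [-0.0132  0.001   0.2461] 0.002091664477030338
224 [-0.0132  0.001   0.2461] 0.002091664477030338
224 [-0.0132  0.001   0.2461] 0.002091664477030338
```

Emit:
{"name": "send_rows", "arguments": {"deltas": [{"dp": [0.17, 0.29, -0.4], "rotation": [0, 0, 0]}, {"dp": [0.17, 0.29, -0.7], "rotation": [0, 0, 0]}, {"dp": [0.17, 0.29, -1], "rotation": [0, 0, 0]}, {"dp": [0.17, 0.29, -1], "rotation": [0, 0, 0]}]}}

```text
clock: 8.75
position: [0.5854, -0.1134, 0.1173]
ee_rot: [-0.268, 0.67, 0.636, 0.274]
contact_force: [-1.7, -0.2, -4.9]
width: 0.0312
```

Emit:
{"name": "send_rows", "arguments": {"deltas": [{"dp": [0, 0, -0.2], "rotation": [0, 0, 0]}, {"dp": [0, 0, -0.4], "rotation": [0, 0, 0]}, {"dp": [0, 0, -0.55], "rotation": [0, 0, 0]}, {"dp": [0, 0, -0.7], "rotation": [0, 0, 0]}, {"dp": [0, 0, -0.7], "rotation": [0, 0, 0]}, {"dp": [0, 0, -0.7], "rotation": [0, 0, 0]}]}}

```text
clock: 9.25
position: [0.589, -0.1155, 0.0403]
ee_rot: [-0.265, 0.669, 0.637, 0.278]
contact_force: [-0.5, 0.2, -3.6]
width: 0.0306
```

```bash
python3 - <<'E'
from st import *
show()
p=shot('top'); Q=cloud(p).reshape(-1,3)
m=(Q[:,0]>.578)&(Q[:,0]<.602)&(Q[:,1]>-.095)&(Q[:,1]<-.03)&(Q[:,2]>.01)&(Q[:,2]<.2)
print(np.median(Q[m],axis=0))
p=shot('side'); Q=cloud(p).reshape(-1,3);cv2.imwrite('pics/s6.png',cv2.resize(p['color'][80:330,150:450,::-1],None,fx=2.3,fy=2.3))
m=(Q[:,0]>.578)&(Q[:,0]<.602)&(Q[:,1]>-.12)&(Q[:,1]<-.03)&(Q[:,2]>.01)&(Q[:,2]<.2)
print(np.median(Q[m],axis=0))
E
```

```text
t 9.25 p [ 0.589  -0.1155  0.0403] ty [ 0.9988 -0.0484 -0.0005] tz [ 0.034   0.7076 -0.7058] F [-0.4835  0.216  -3.5718] w 0.030560291075639547 q [-0.6598  0.7081  1.6117  0.6309  1.3872 -0.9143]
[ 0.5897 -0.0629  0.0448]
[ 0.5844 -0.0573  0.0429]
```

View pics/s6.png

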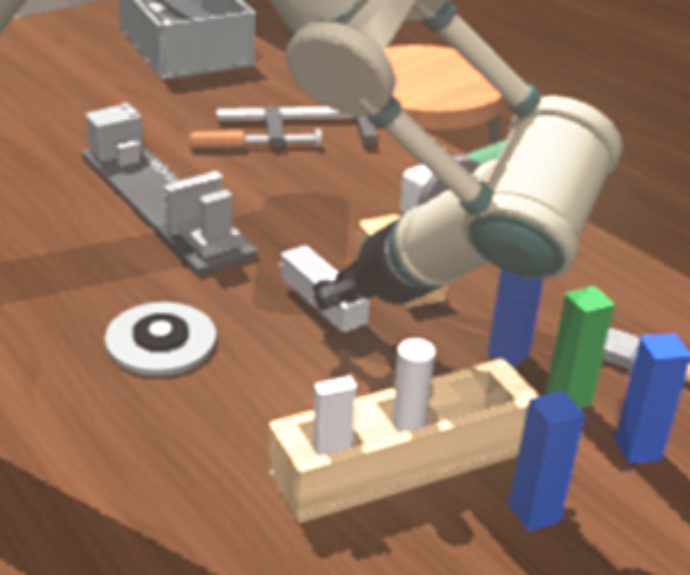

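Emit:
{"name": "send_rows", "arguments": {"deltas": [{"dp": [0, 0, -0.03], "rotation": [0, 0, 0]}, {"dp": [0, 0, -0.06], "rotation": [0, 0, 0]}, {"dp": [0, 0, -0.08], "rotation": [0, 0, 0]}, {"dp": [0, 0, -0.08], "rotation": [0, 0, 0]}]}}

```text
clock: 9.68
position: [0.5888, -0.1154, 0.0293]
ee_rot: [-0.265, 0.668, 0.637, 0.277]
contact_force: [-0.6, 0.7, -4.0]
width: 0.0306
```

Emit:
{"name": "send_rows", "arguments": {"deltas": [{"dp": [0, 0, -0.01], "rotation": [0, 0, 0]}, {"dp": [0, 0, -0.02], "rotation": [0, 0, 0]}, {"dp": [0, 0, -0.02], "rotation": [0, 0, 0]}]}}

```text
clock: 9.93
position: [0.5891, -0.1153, 0.0282]
ee_rot: [-0.265, 0.668, 0.637, 0.278]
contact_force: [-1.1, -2.0, 4.4]
width: 0.0308
```

Emit:
{"name": "send_rows", "arguments": {"deltas": [{"dp": [0, 0, 0], "rotation": [0, 0, 0]}, {"dp": [0, 0, 0], "rotation": [0, 0, 0]}, {"dp": [0, 0, 0], "rotation": [0, 0, 0]}, {"dp": [0, 0, 0], "rotation": [0, 0, 0]}, {"dp": [0, 0, 0], "rotation": [0, 0, 0]}, {"dp": [0, 0, 0], "rotation": [0, 0, 0]}], "fingers": -0.25}}

```text
clock: 10.43
position: [0.589, -0.1153, 0.0271]
ee_rot: [-0.265, 0.668, 0.637, 0.277]
contact_force: [-0.4, -0.5, 0.0]
width: 0.0532
```

Emit:
{"name": "send_rows", "arguments": {"deltas": [{"dp": [0, -0.1, 0.1], "rotation": [0, 0, 0]}, {"dp": [0, -0.3, 0.3], "rotation": [0, 0, 0]}, {"dp": [0, -0.5, 0.6], "rotation": [0, 0, 0]}, {"dp": [0, -0.5, 0.9], "rotation": [0, 0, 0]}, {"dp": [0, -0.4, 1], "rotation": [0, 0, 0]}, {"dp": [0, -0.4, 1], "rotation": [0, 0, 0]}]}}

```text
clock: 10.93
position: [0.5901, -0.1629, 0.151]
ee_rot: [-0.262, 0.668, 0.639, 0.278]
contact_force: [-1.3, 0.8, -0.8]
width: 0.0533
```

Emit:
{"name": "send_rows", "arguments": {"deltas": [{"dp": [0, 0.5, 0.3], "rotation": [-0.785, 0.03, 0]}, {"dp": [0, 0.5, 0.3], "rotation": [-0.785, 0.03, 0]}, {"dp": [0, 0.5, 0.3], "rotation": [-0.785, 0.03, 0]}, {"dp": [0, 0.5, 0.3], "rotation": [-0.785, 0.03, 0]}]}}

```text
clock: 11.27
position: [0.589, -0.099, 0.185]
ee_rot: [-0.132, 0.707, 0.68, 0.142]
contact_force: [-0.3, 1.1, 0.1]
width: 0.0531
```

Emit:
{"name": "send_rows", "arguments": {"deltas": [{"dp": [0, 0.2, 0], "rotation": [-0.785, 0.03, 0]}, {"dp": [0, 0.2, 0], "rotation": [-0.785, 0.03, 0]}, {"dp": [0, 0.2, 0], "rotation": [-0.785, 0.03, 0]}, {"dp": [0, 0.2, 0], "rotation": [-0.785, 0.03, 0]}, {"dp": [0, 0.2, 0], "rotation": [-0.785, 0.03, 0]}]}}

```text
clock: 11.68
position: [0.5881, -0.0776, 0.1815]
ee_rot: [-0.0, 0.721, 0.693, 0.002]
contact_force: [0.3, -0.1, 0.0]
width: 0.0533
```

```bash
python3 - <<'E'
from st import *
from fit import rect
show()
for c in ['wrist','top','side']:
    p=shot(c,c[0]+'7.png'); Q=cloud(p).reshape(-1,3)
    np.save(c[0]+'7.npy',cloud(p))
    print(c,rect(Q,(.55,.64),(-.17,.01),(.024,.045)))
E
```

```text
t 11.6833 p [ 0.5881 -0.0776  0.1815] ty [ 0.9992 -0.0406  0.0028] tz [ 0.0029  0.003  -1.    ] F [ 0.2879 -0.1253  0.0105] w 0.05330713007645765 q [-0.2506  0.3466  1.5767  0.0039  1.2163 -0.2114]
wrist (3724, 'c', array([590.4, -82.6]), 'size', array([119.9,  32. ]), 'ang', 88.2, 'mean', array([590.6, -79.1,  31.9]))
top (171, 'c', array([591.4, -83. ]), 'size', array([113.2,  31.4]), 'ang', 88.7, 'mean', array([588.9, -76.3,  32.3]))
side (433, 'c', array([591.7, -86. ]), 'size', array([123.6,  34.9]), 'ang', 87.6, 'mean', array([589.4, -90.6,  30.1]))
```

View pics/w7.png

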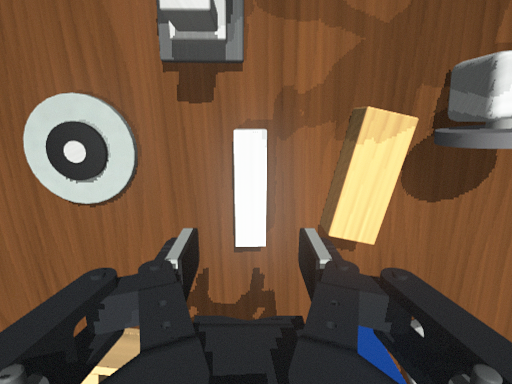

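View pics/s7.png

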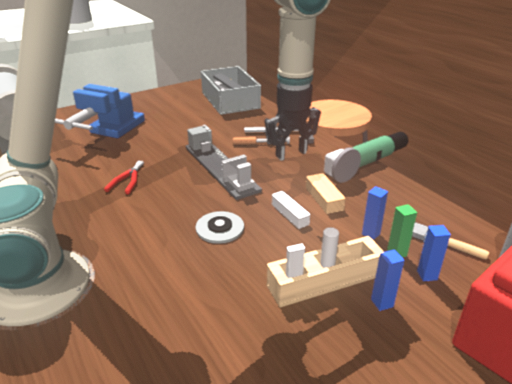

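Emit:
{"name": "send_rows", "arguments": {"deltas": [{"dp": [0.02, -0.04, -0.3], "rotation": [0, 0, 0.01]}, {"dp": [0.02, -0.04, -0.6], "rotation": [0, 0, 0.01]}, {"dp": [0.02, -0.04, -0.8], "rotation": [0, 0, 0.01]}, {"dp": [0.02, -0.04, -0.9], "rotation": [0, 0, 0.01]}, {"dp": [0.02, -0.04, -0.9], "rotation": [0, 0, 0.01]}, {"dp": [0.02, -0.04, -0.9], "rotation": [0, 0, 0.01]}]}}

```text
clock: 12.33
position: [0.5909, -0.0859, 0.0739]
ee_rot: [0.001, 0.722, 0.692, 0.002]
contact_force: [-0.1, 0.7, 0.5]
width: 0.0534
```

```bash
python3 - <<'E'
from st import *
show()
p,R,s=pose();print((np.array([.5906,-.0826,.023])-p)/.12)
E
```

```text
t 12.3333 p [ 0.5909 -0.0859  0.0739] ty [ 0.9991 -0.0425  0.0037] tz [ 0.0038  0.0021 -1.    ] F [-0.1058  0.6675  0.5215] w 0.053399670395091386 q [-0.2625  0.452   1.707   0.0036  0.9795 -0.222 ]
[-0.0025  0.0272 -0.4242]
```

Emit:
{"name": "send_rows", "arguments": {"deltas": [{"dp": [0, 0.03, -0.15], "rotation": [0, 0, 0]}, {"dp": [0, 0.03, -0.3], "rotation": [0, 0, 0]}, {"dp": [0, 0.03, -0.42], "rotation": [0, 0, 0]}, {"dp": [0, 0.03, -0.42], "rotation": [0, 0, 0]}, {"dp": [0, 0.03, -0.42], "rotation": [0, 0, 0]}]}}

```text
clock: 12.75
position: [0.5919, -0.0814, 0.0254]
ee_rot: [0.002, 0.721, 0.693, 0.003]
contact_force: [0.1, -0.6, 0.1]
width: 0.0535
```

Emit:
{"name": "send_rows", "arguments": {"deltas": [{"dp": [0, 0, 0], "rotation": [0, 0, 0]}, {"dp": [0, 0, 0], "rotation": [0, 0, 0]}, {"dp": [0, 0, 0], "rotation": [0, 0, 0]}, {"dp": [0, 0, 0], "rotation": [0, 0, 0]}, {"dp": [0, 0, 0], "rotation": [0, 0, 0]}, {"dp": [0, 0, 0], "rotation": [0, 0, 0]}, {"dp": [0, 0, 0], "rotation": [0, 0, 0]}], "fingers": 1, "grip_force": 70}}

```text
clock: 13.33
position: [0.5923, -0.0811, 0.0266]
ee_rot: [0.003, 0.721, 0.693, 0.003]
contact_force: [-1.8, -0.5, 5.8]
width: 0.0309
```

Emit:
{"name": "send_rows", "arguments": {"deltas": [{"dp": [0, 0, 0.2], "rotation": [0, 0, 0]}, {"dp": [0, 0, 0.5], "rotation": [0, 0, 0]}, {"dp": [0, 0, 0.8], "rotation": [0, 0, 0]}, {"dp": [0, 0, 1], "rotation": [0, 0, 0]}, {"dp": [0, 0, 1], "rotation": [0, 0, 0]}]}}

```text
clock: 13.75
position: [0.5951, -0.0813, 0.1508]
ee_rot: [0.007, 0.721, 0.693, 0.006]
contact_force: [0.9, -0.9, -2.6]
width: 0.0304
```

```bash
python3 - <<'E'
from st import *
from fit import rect
show()
for c in ['top','side']:
    p=shot(c,c[0]+'8.png'); Q=cloud(p).reshape(-1,3)
    print(c)
    print('bar ends',rect(Q,(.55,.64),(-.17,-.12),(.12,.17)),rect(Q,(.55,.64),(-.05,.01),(.12,.17)))
    print('housing',rect(Q,(.48,.65),(.3,.42),(.055,.1)))
    print('bed',rect(Q,(.50,.62),(.02,.4),(.008,.016)))
    print('jaw plate',rect(Q,(.48,.65),(.095,.2),(.06,.1)))
    print('lug',rect(Q,(.48,.65),(.02,.092),(.065,.1)))
    print('anvil',rect(Q,(.48,.65),(.26,.325),(.025,.05)))
E
```

```text
t 13.75 p [ 0.5951 -0.0813  0.1508] ty [ 0.9991 -0.0394  0.0184] tz [ 0.0183 -0.0021 -0.9998] F [ 0.8978 -0.9309 -2.5581] w 0.03039580624635208 q [-0.2531  0.3742  1.616   0.0028  1.1331 -0.2148]
top
bar ends (10, 'c', array([ 582.4, -125.1]), 'size', array([5.9, 7.7]), 'ang', 84.9, 'mean', array([ 582.2, -124.8,  152.3])) (81, 'c', array([595.8, -37.9]), 'size', array([24.8, 28.2]), 'ang', 86.8, 'mean', array([592.5, -36.6, 153.9]))
housing (290, 'c', array([564.3, 352.4]), 'size', array([48.3, 62.9]), 'ang', 86.2, 'mean', array([563.9, 350.8,  67.8]))
bed (1332, 'c', array([557.9, 211.8]), 'size', array([109.5, 340.8]), 'ang', 0.2, 'mean', array([556.3, 210.7,  12.2]))
jaw plate (107, 'c', array([553.4, 123.6]), 'size', array([14.9, 69.4]), 'ang', 84.9, 'mean', array([553. , 123.3,  74.3]))
lug (65, 'c', array([551.3,  68.9]), 'size', array([15.8, 36.2]), 'ang', 87.3, 'mean', array([551.3,  69. ,  81.2]))
anvil (42, 'c', array([563.4, 314.7]), 'size', array([19.5, 27. ]), 'ang', 87.2, 'mean', array([563.4, 311.8,  37.2]))
side
bar ends (280, 'c', array([ 593.5, -133.6]), 'size', array([27. , 37.8]), 'ang', 87.3, 'mean', array([ 588.7, -137.8,  141.1])) (45, 'c', array([581.5, -36. ]), 'size', array([26.2,  4.8]), 'ang', 88.2, 'mean', array([581.3, -38.2, 132.9]))
housing (201, 'c', array([564.9, 349.3]), 'size', array([48.3, 63.4]), 'ang', 86.1, 'mean', array([562.7, 343.4,  64.3]))
bed (869, 'c', array([558.5, 208.1]), 'size', array([343.7,  82.3]), 'ang', 87.3, 'mean', array([547.8, 201.7,  10.8]))
jaw plate (167, 'c', array([553.6, 121.3]), 'size', array([20.2, 71.1]), 'ang', 87.0, 'mean', array([552.4, 119. ,  69.5]))
lug (115, 'c', array([551.5,  67.8]), 'size', array([20.1, 37.7]), 'ang', 80.7, 'mean', array([549.9,  63.9,  75.1]))
anvil (66, 'c', array([563.6, 312.2]), 'size', array([54.5, 24.9]), 'ang', 0.2, 'mean', array([563.5, 309. ,  35.2]))
```

View pics/s8.png

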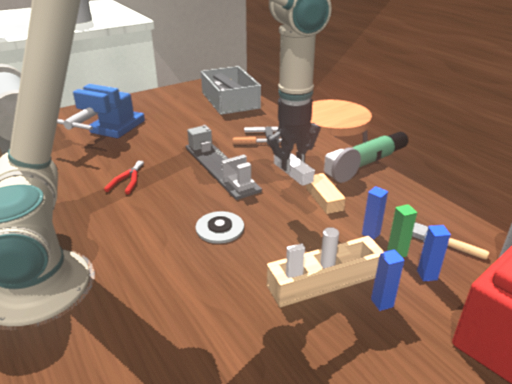

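Emit:
{"name": "send_rows", "arguments": {"deltas": [{"dp": [-0.1, 0.3, 0], "rotation": [0, 0, 0]}, {"dp": [-0.1, 0.6, 0], "rotation": [0, 0, 0]}, {"dp": [-0.1, 0.85, 0], "rotation": [0, 0, 0]}, {"dp": [-0.1, 0.85, 0], "rotation": [0, 0, 0]}]}}

```text
clock: 14.18
position: [0.5766, 0.027, 0.1418]
ee_rot: [-0.002, 0.72, 0.694, 0.002]
contact_force: [0.2, -0.2, -3.1]
width: 0.0309
```

Emit:
{"name": "send_rows", "arguments": {"deltas": [{"dp": [-0.1, 0.3, 0], "rotation": [0, 0, 0]}, {"dp": [-0.1, 0.6, 0], "rotation": [0, 0, 0]}, {"dp": [-0.1, 0.85, 0], "rotation": [0, 0, 0]}, {"dp": [-0.1, 0.85, 0], "rotation": [0, 0, 0]}]}}

```text
clock: 14.52
position: [0.5654, 0.1285, 0.1421]
ee_rot: [-0.001, 0.72, 0.694, 0.002]
contact_force: [-0.1, 0.2, -3.8]
width: 0.0306
```

Emit:
{"name": "send_rows", "arguments": {"deltas": [{"dp": [-0.1, 0.3, 0], "rotation": [0, 0, 0]}, {"dp": [-0.1, 0.6, 0], "rotation": [0, 0, 0]}, {"dp": [-0.1, 0.85, 0], "rotation": [0, 0, 0]}, {"dp": [-0.1, 0.85, 0], "rotation": [0, 0, 0]}, {"dp": [-0.1, 0.85, 0], "rotation": [0, 0, 0]}, {"dp": [-0.1, 0.85, 0], "rotation": [0, 0, 0]}]}}

```text
clock: 15.02
position: [0.5543, 0.2245, 0.1427]
ee_rot: [0.001, 0.721, 0.693, 0.0]
contact_force: [-0.6, -0.7, -3.6]
width: 0.0307
```

```bash
python3 - <<'E'
from st import *
from fit import rect
show()
p=shot('wrist','w9.png');Q=cloud(p).reshape(-1,3)
print('bar',rect(Q,(.52,.60),(.13,.30),(.12,.18)))
p=shot('top','t9.png');Q=cloud(p).reshape(-1,3)
print('bar',rect(Q,(.52,.60),(.255,.30),(.12,.18)))
E
```

```text
t 15.0167 p [0.5543 0.2245 0.1427] ty [ 0.9992 -0.039   0.0026] tz [ 0.0026 -0.0014 -1.    ] F [-0.6359 -0.6931 -3.5639] w 0.03068055185221498 q [ 0.2696  0.3855  1.6198 -0.0022  1.1341  0.3095]
bar (18692, 'c', array([553.5, 238.7]), 'size', array([76.9, 88.8]), 'ang', 30.6, 'mean', array([557.1, 240.2, 153.3]))
bar 0
```

View pics/w9.png

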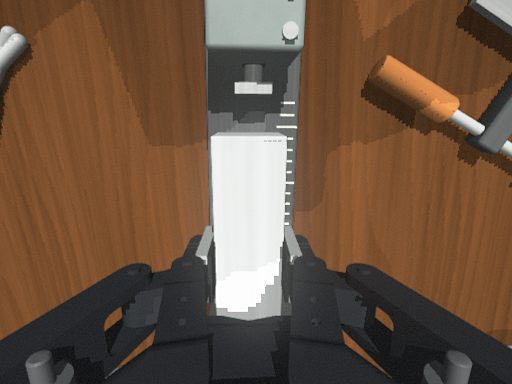

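Emit:
{"name": "send_rows", "arguments": {"deltas": [{"dp": [0.035, 0.01, -0.2], "rotation": [0, 0, -0.012]}, {"dp": [0.035, 0.01, -0.4], "rotation": [0, 0, -0.012]}, {"dp": [0.035, 0.01, -0.6], "rotation": [0, 0, -0.012]}, {"dp": [0.035, 0.01, -0.75], "rotation": [0, 0, -0.012]}, {"dp": [0.035, 0.01, -0.8], "rotation": [0, 0, -0.012]}, {"dp": [0.035, 0.01, -0.8], "rotation": [0, 0, -0.012]}, {"dp": [0.035, 0.01, -0.8], "rotation": [0, 0, -0.012]}]}}

```text
clock: 15.7
position: [0.5602, 0.226, 0.0491]
ee_rot: [0.002, 0.723, 0.69, 0.003]
contact_force: [0.9, -0.3, -4.6]
width: 0.031
```

```bash
python3 - <<'E'
from st import *
from fit import rect
show()
p=shot('wrist','w10.png');Q=cloud(p).reshape(-1,3)
print('bar',rect(Q,(.53,.59),(.25,.30),(.045,.065)))
print('anvil',rect(Q,(.48,.65),(.295,.31),(.030,.05)),'bed',rect(Q,(.48,.65),(.29,.40),(.008,.016)))
p=shot('top','t10.png');Q=cloud(p).reshape(-1,3)
E
```

```text
t 15.7 p [0.5602 0.226  0.0491] ty [ 0.9989 -0.0467  0.0067] tz [ 0.0068  0.0007 -1.    ] F [ 0.8802 -0.3335 -4.6222] w 0.03103829947671748 q [ 0.2689  0.4873  1.7194 -0.0015  0.9282  0.3165]
bar (5989, 'c', array([562.4, 267. ]), 'size', array([35.2, 32.1]), 'ang', 87.6, 'mean', array([562.4, 268.1,  54.3]))
anvil (627, 'c', array([561.7, 308.6]), 'size', array([ 3.3, 27.8]), 'ang', 88.4, 'mean', array([562.5, 308.2,  40.2])) bed (10739, 'c', array([562. , 316.4]), 'size', array([55.6, 80.5]), 'ang', 87.6, 'mean', array([561.3, 311.6,  11.9]))
```

View pics/w10.png

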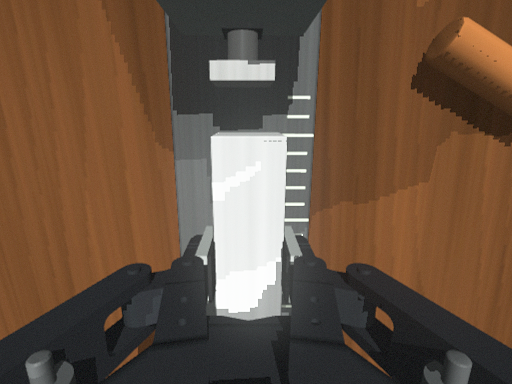

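Emit:
{"name": "send_rows", "arguments": {"deltas": [{"dp": [-0.017, 0, -0.03], "rotation": [0, 0, 0]}, {"dp": [-0.017, 0, -0.06], "rotation": [0, 0, 0]}, {"dp": [-0.017, 0, -0.08], "rotation": [0, 0, 0]}, {"dp": [-0.017, 0, -0.08], "rotation": [0, 0, 0]}, {"dp": [-0.017, 0, -0.08], "rotation": [0, 0, 0]}]}}

```text
clock: 16.22
position: [0.5574, 0.2266, 0.039]
ee_rot: [0.002, 0.723, 0.691, 0.002]
contact_force: [-0.5, 0.5, -3.8]
width: 0.0308
```

Emit:
{"name": "send_rows", "arguments": {"deltas": [{"dp": [0, 0, -0.01], "rotation": [0, 0, 0]}, {"dp": [0, 0, -0.015], "rotation": [0, 0, 0]}, {"dp": [0, 0, -0.015], "rotation": [0, 0, 0]}]}}

```text
clock: 16.47
position: [0.5577, 0.2267, 0.0386]
ee_rot: [0.002, 0.723, 0.691, 0.003]
contact_force: [-2.1, -0.1, 5.3]
width: 0.0307
```

Emit:
{"name": "send_rows", "arguments": {"deltas": [{"dp": [0, 0, 0], "rotation": [0, 0, 0]}, {"dp": [0, 0, 0], "rotation": [0, 0, 0]}, {"dp": [0, 0, 0], "rotation": [0, 0, 0]}, {"dp": [0, 0, 0], "rotation": [0, 0, 0]}, {"dp": [0, 0, 0], "rotation": [0, 0, 0]}, {"dp": [0, 0, 0], "rotation": [0, 0, 0]}], "fingers": -0.2}}

```text
clock: 16.97
position: [0.5576, 0.2266, 0.0373]
ee_rot: [0.002, 0.723, 0.691, 0.003]
contact_force: [-0.4, -0.6, -0.2]
width: 0.0511
```

Emit:
{"name": "send_rows", "arguments": {"deltas": [{"dp": [0, 0, 0.1], "rotation": [0, 0, 0]}, {"dp": [0, 0, 0.4], "rotation": [0, 0, 0]}, {"dp": [0, 0, 0.7], "rotation": [0, 0, 0]}, {"dp": [0, 0, 1], "rotation": [0, 0, 0]}, {"dp": [0, 0, 1], "rotation": [0, 0, 0]}]}}

```text
clock: 17.38
position: [0.562, 0.2279, 0.165]
ee_rot: [0.005, 0.723, 0.691, 0.009]
contact_force: [1.2, 0.5, 1.8]
width: 0.0517
```

Emit:
{"name": "send_rows", "arguments": {"deltas": [{"dp": [-0.04, -0.35, 0.2], "rotation": [0, 0, 0.8]}, {"dp": [-0.04, -0.7, 0.2], "rotation": [0, 0, 0.8]}, {"dp": [-0.04, -0.9, 0.2], "rotation": [0, 0, 0.8]}, {"dp": [-0.04, -0.9, 0.2], "rotation": [0, 0, 0.8]}]}}

```text
clock: 17.72
position: [0.5529, 0.1134, 0.1819]
ee_rot: [0.003, 0.571, 0.821, 0.002]
contact_force: [0.4, 0.4, -0.1]
width: 0.0516
```

```bash
python3 - <<'E'
from st import *
from fit import rect
show()
for c in ['wrist','top']:
    p=shot(c,c[0]+'11.png'); Q=cloud(p).reshape(-1,3)
    print(c,'bar',rect(Q,(.52,.60),(.145,.298),(.038,.052)))
    print('jaw plate',rect(Q,(.48,.65),(.095,.15),(.068,.1)))
    print('lug',rect(Q,(.48,.65),(.02,.092),(.07,.1)))
    print('anvil',rect(Q,(.48,.65),(.295,.325),(.03,.05)))
E
```

```text
t 17.7167 p [0.5529 0.1134 0.1819] ty [0.9373 0.3484 0.0061] tz [ 0.0067 -0.0007 -1.    ] F [ 0.4029  0.42   -0.1078] w 0.05156498462249009 q [ 0.0798  0.3033  1.6422 -0.0013  1.1894 -0.2755]
wrist bar (5512, 'c', array([558.4, 225.4]), 'size', array([120. ,  32.2]), 'ang', 87.4, 'mean', array([558.3, 227.6,  44. ]))
jaw plate (1449, 'c', array([552.8, 125.5]), 'size', array([14.5, 69.6]), 'ang', 87.0, 'mean', array([552.4, 126.1,  74.6]))
lug (882, 'c', array([550.2,  71. ]), 'size', array([16.1, 35.9]), 'ang', 87.4, 'mean', array([549.8,  72.7,  80.3]))
anvil 0
top bar (110, 'c', array([551.6, 214.4]), 'size', array([83.8, 17. ]), 'ang', 88.6, 'mean', array([549.9, 218.6,  44.1]))
jaw plate 0
lug (63, 'c', array([551.1,  68.9]), 'size', array([15.9, 36.4]), 'ang', 87.6, 'mean', array([551. ,  69.3,  81.3]))
anvil (38, 'c', array([563.9, 314.6]), 'size', array([18.6, 27.2]), 'ang', 81.0, 'mean', array([563. , 311.5,  39. ]))
```

View pics/w11.png

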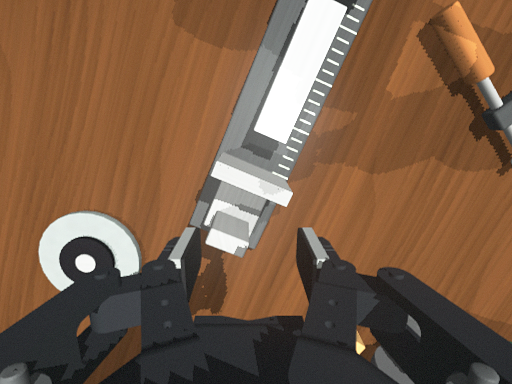

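Emit:
{"name": "send_rows", "arguments": {"deltas": [{"dp": [-0.02, -0.36, 0], "rotation": [0, 0, 0.78]}, {"dp": [-0.02, -0.36, 0], "rotation": [0, 0, 0.78]}, {"dp": [-0.02, -0.36, 0], "rotation": [0, 0, 0.78]}, {"dp": [-0.02, -0.36, 0], "rotation": [0, 0, 0.78]}], "fingers": -0.1}}

```text
clock: 18.15
position: [0.5504, 0.0757, 0.181]
ee_rot: [0.001, 0.4, 0.916, 0.003]
contact_force: [-0.1, 1.3, -0.9]
width: 0.0473
```

Emit:
{"name": "send_rows", "arguments": {"deltas": [{"dp": [0, 0, -0.15], "rotation": [0, 0, 0.78]}, {"dp": [0, 0, -0.15], "rotation": [0, 0, 0.78]}, {"dp": [0, 0, -0.15], "rotation": [0, 0, 0.78]}, {"dp": [0, 0, -0.15], "rotation": [0, 0, 0.78]}]}}

```text
clock: 18.48
position: [0.5502, 0.0765, 0.1626]
ee_rot: [-0.0, 0.215, 0.977, 0.003]
contact_force: [0.7, -0.4, 0.4]
width: 0.0469
```

Emit:
{"name": "send_rows", "arguments": {"deltas": [{"dp": [0, 0, -0.15], "rotation": [0, 0, 0.76]}, {"dp": [0, 0, -0.15], "rotation": [0, 0, 0.76]}, {"dp": [0, 0, -0.15], "rotation": [0, 0, 0.76]}, {"dp": [0, 0, -0.15], "rotation": [0, 0, 0.76]}, {"dp": [0, 0, -0.15], "rotation": [0, 0, 0.76]}]}}

```text
clock: 18.9
position: [0.5506, 0.076, 0.1453]
ee_rot: [-0.0, 0.03, 1.0, 0.003]
contact_force: [-0.1, 1.0, 0.2]
width: 0.0468
```

```bash
python3 - <<'E'
from st import *
from fit import rect
show()
for c in ['wrist','top']:
    p=shot(c,c[0]+'12.png'); Q=cloud(p).reshape(-1,3)
    print('lug',rect(Q,(.48,.65),(.02,.092),(.07,.1)))
E
```

```text
t 18.9 p [0.5506 0.076  0.1453] ty [0.0608 0.9981 0.0066] tz [-0.0003  0.0066 -1.    ] F [-0.0695  0.9804  0.1693] w 0.04675497880984437 q [ 0.0078  0.3261  1.7088  0.0074  1.107  -1.5054]
lug (1154, 'c', array([549.9,  70.6]), 'size', array([15.6, 36.2]), 'ang', 86.4, 'mean', array([548.2,  70.9,  81.3]))
lug 0
```

View pics/w12.png

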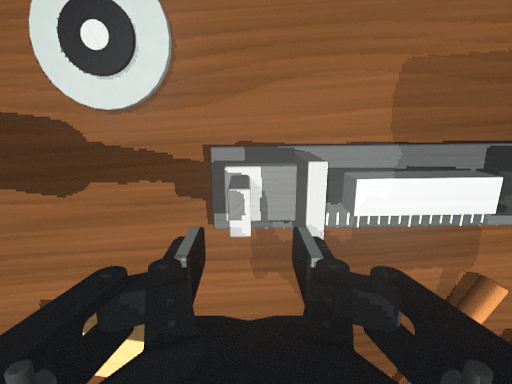

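Emit:
{"name": "send_rows", "arguments": {"deltas": [{"dp": [0, -0.045, 0], "rotation": [0, 0, 0.03]}, {"dp": [0, -0.045, -0.2], "rotation": [0, 0, 0.03]}, {"dp": [0, -0.045, -0.4], "rotation": [0, 0, 0.03]}, {"dp": [0, -0.045, -0.55], "rotation": [0, 0, 0.03]}, {"dp": [0, -0.045, -0.67], "rotation": [0, 0, 0.03]}, {"dp": [0, -0.045, -0.67], "rotation": [0, 0, 0.03]}, {"dp": [0, -0.045, -0.67], "rotation": [0, 0, 0.03]}]}}

```text
clock: 19.58
position: [0.5501, 0.0697, 0.0646]
ee_rot: [-0.001, 0.021, 1.0, 0.003]
contact_force: [-0.4, 0.3, -0.2]
width: 0.0471
```

```bash
python3 - <<'E'
from st import *
show()
p=shot('wrist','w13.png')
p=shot('side'); cv2.imwrite('pics/s13.png',cv2.resize(p['color'][80:230,150:350,::-1],None,fx=3.5,fy=3.5))
E
```

```text
t 19.5833 p [0.5501 0.0697 0.0646] ty [0.0423 0.9991 0.0062] tz [-0.0021  0.0063 -1.    ] F [-0.4051  0.3325 -0.2161] w 0.047068893572974994 q [-0.0033  0.4127  1.8103  0.0079  0.9208 -1.5366]
```

View pics/w13.png

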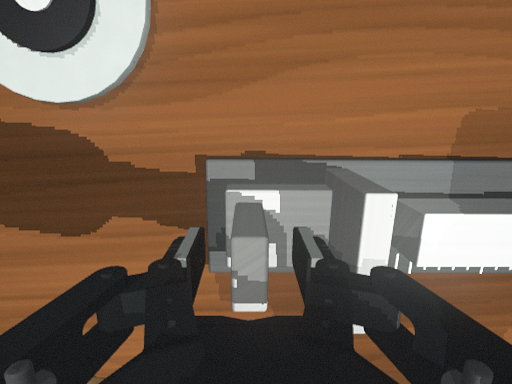

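View pics/s13.png

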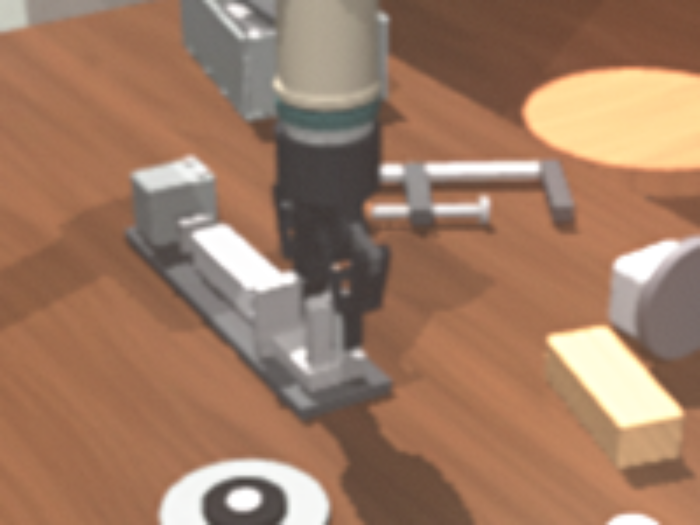

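Emit:
{"name": "send_rows", "arguments": {"deltas": [{"dp": [0, 0, 0], "rotation": [0, 0, 0]}, {"dp": [0, 0, 0], "rotation": [0, 0, 0]}, {"dp": [0, 0, 0], "rotation": [0, 0, 0]}, {"dp": [0, 0, 0], "rotation": [0, 0, 0]}, {"dp": [0, 0, 0], "rotation": [0, 0, 0]}, {"dp": [0, 0, 0], "rotation": [0, 0, 0]}, {"dp": [0, 0, 0], "rotation": [0, 0, 0]}, {"dp": [0, 0, 0], "rotation": [0, 0, 0]}], "fingers": 1, "grip_force": 50}}

```text
clock: 20.35
position: [0.551, 0.0699, 0.066]
ee_rot: [0.001, 0.021, 1.0, 0.003]
contact_force: [-0.3, 0.5, 6.2]
width: 0.0152
```

Emit:
{"name": "send_rows", "arguments": {"deltas": [{"dp": [0.0014, 0.03, 0], "rotation": [0, 0, 0]}, {"dp": [0.003, 0.06, 0], "rotation": [0, 0, 0]}, {"dp": [0.004, 0.1, 0], "rotation": [0, 0, 0]}, {"dp": [0.006, 0.14, 0], "rotation": [0, 0, 0]}, {"dp": [0.008, 0.18, 0], "rotation": [0, 0, 0]}, {"dp": [0.01, 0.22, 0], "rotation": [0, 0, 0]}, {"dp": [0.01, 0.22, 0], "rotation": [0, 0, 0]}, {"dp": [0.01, 0.22, 0], "rotation": [0, 0, 0]}]}}

```text
clock: 21.02
position: [0.5522, 0.0943, 0.066]
ee_rot: [0.0, 0.02, 1.0, 0.001]
contact_force: [-0.9, -7.6, 6.6]
width: 0.0155
```

```bash
python3 - <<'E'
from st import *
show()
p=shot('wrist','w14.png')
E
```

```text
t 21.0167 p [0.5522 0.0943 0.066 ] ty [0.0407 0.9992 0.0025] tz [ 0.0009  0.0025 -1.    ] F [-0.92   -7.6065  6.624 ] w 0.015517201850771134 q [ 0.0433  0.4167  1.7979  0.0031  0.9259 -1.4886]
```

View pics/w14.png

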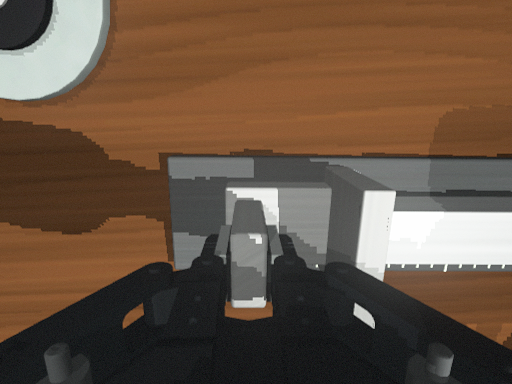

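Emit:
{"name": "send_rows", "arguments": {"deltas": [{"dp": [0.0014, 0.03, 0], "rotation": [0, 0, 0]}, {"dp": [0.003, 0.06, 0], "rotation": [0, 0, 0]}, {"dp": [0.004, 0.09, 0], "rotation": [0, 0, 0]}, {"dp": [0.006, 0.12, 0], "rotation": [0, 0, 0]}, {"dp": [0.007, 0.15, 0], "rotation": [0, 0, 0]}, {"dp": [0.008, 0.18, 0], "rotation": [0, 0, 0]}, {"dp": [0.009, 0.2, 0], "rotation": [0, 0, 0]}, {"dp": [0.009, 0.2, 0], "rotation": [0, 0, 0]}, {"dp": [0.009, 0.2, 0], "rotation": [0, 0, 0]}]}}

```text
clock: 21.82
position: [0.5533, 0.1173, 0.066]
ee_rot: [0.0, 0.02, 1.0, 0.001]
contact_force: [-0.1, -10.6, 7.3]
width: 0.0155
```

```bash
cat > chk.py <<'E'
from st import *
from fit import rect
import sys
show()
for c in ['top','side']:
    p=shot(c,c[0]+sys.argv[1]+'.png'); Q=cloud(p).reshape(-1,3)
    x0,y0,x1,y1=(125,150,265,220) if c=='top' else (170,100,290,220)
    f=5
    cv2.imwrite('pics/%s%sz.png'%(c[0],sys.argv[1]),cv2.resize(p['color'][y0:y1,x0:x1,::-1],None,fx=f,fy=f,interpolation=cv2.INTER_CUBIC))
    print(c,'bar',rect(Q,(.52,.60),(.18,.30),(.038,.052)))
    print('anvil',rect(Q,(.54,.59),(.29,.330),(.03,.05)),'housing',rect(Q,(.48,.65),(.32,.42),(.06,.1)))
    print('jaw plate',rect(Q,(.48,.65),(.145,.21),(.065,.1)))
E
python3 chk.py 15
```

```text
t 21.8167 p [0.5533 0.1173 0.066 ] ty [0.0405 0.9992 0.0012] tz [ 0.0008  0.0011 -1.    ] F [ -0.138  -10.5962   7.3182] w 0.015511610649051452 q [ 0.0853  0.4234  1.7855  0.0013  0.9318 -1.4458]
top bar (120, 'c', array([559.3, 241.8]), 'size', array([115.2,  30.3]), 'ang', 88.0, 'mean', array([558.3, 269.2,  44.3]))
anvil (73, 'c', array([566.1, 310.9]), 'size', array([49.9, 31.7]), 'ang', 68.7, 'mean', array([563.6, 309.3,  40.5])) housing (274, 'c', array([563.7, 353. ]), 'size', array([47.1, 62.5]), 'ang', 88.3, 'mean', array([564.2, 351.8,  68.1]))
jaw plate (29, 'c', array([532. , 171.7]), 'size', array([12.6, 22.6]), 'ang', 89.2, 'mean', array([532.6, 172.3,  75.3]))
side bar (127, 'c', array([561.4, 261.4]), 'size', array([71.6, 33.5]), 'ang', 84.9, 'mean', array([560.5, 262.7,  42.4]))
anvil (94, 'c', array([564.8, 310.2]), 'size', array([49.2, 39.3]), 'ang', 0.3, 'mean', array([563.6, 316.4,  40.8])) housing (164, 'c', array([564.7, 348.9]), 'size', array([48.1, 64.8]), 'ang', 85.6, 'mean', array([564.1, 345.7,  65.7]))
jaw plate (81, 'c', array([555.1, 161.2]), 'size', array([31.8, 70.5]), 'ang', 84.7, 'mean', array([540.5, 166.9,  72.9]))
```

View pics/s15z.png

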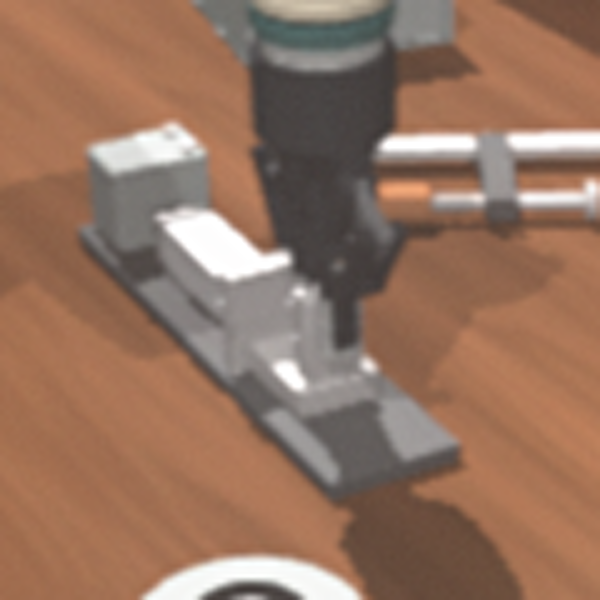

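View pics/t15z.png

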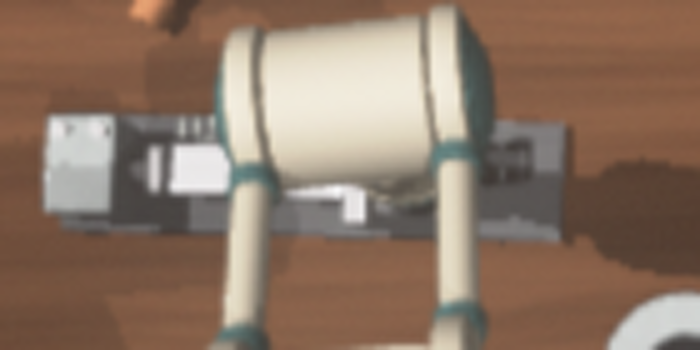

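Emit:
{"name": "send_rows", "arguments": {"deltas": [{"dp": [0.001, 0.02, 0], "rotation": [0, 0, 0]}, {"dp": [0.002, 0.04, 0], "rotation": [0, 0, 0]}, {"dp": [0.002, 0.05, 0], "rotation": [0, 0, 0]}, {"dp": [0.002, 0.05, 0], "rotation": [0, 0, 0]}, {"dp": [0.002, 0.05, 0], "rotation": [0, 0, 0]}]}}

```text
clock: 22.33
position: [0.5536, 0.1231, 0.0661]
ee_rot: [0.0, 0.02, 1.0, 0.0]
contact_force: [-0.9, -10.5, 6.9]
width: 0.0156
```

Emit:
{"name": "send_rows", "arguments": {"deltas": [{"dp": [0.001, 0.01, 0], "rotation": [0, 0, 0]}, {"dp": [0.001, 0.02, 0], "rotation": [0, 0, 0]}, {"dp": [0.001, 0.03, 0], "rotation": [0, 0, 0]}, {"dp": [0.001, 0.03, 0], "rotation": [0, 0, 0]}]}}

```text
clock: 22.67
position: [0.5537, 0.1262, 0.066]
ee_rot: [0.0, 0.02, 1.0, -0.0]
contact_force: [-0.7, -12.8, 6.9]
width: 0.0154
```

```bash
python3 chk.py 16
```

```text
t 22.6667 p [0.5537 0.1262 0.066 ] ty [ 0.0402  0.9992 -0.0001] tz [ 0.0008 -0.0001 -1.    ] F [ -0.7499 -12.8113   6.8867] w 0.01544017362638224 q [ 0.1017  0.4263  1.78   -0.0002  0.9344 -1.4287]
top bar (85, 'c', array([558.8, 247. ]), 'size', array([105.3,  27.7]), 'ang', 85.6, 'mean', array([558.1, 272. ,  44. ]))
anvil (93, 'c', array([564.9, 310.4]), 'size', array([48.7, 32.1]), 'ang', 71.3, 'mean', array([563.2, 308.1,  41.7])) housing (276, 'c', array([564.1, 353. ]), 'size', array([47.9, 62.4]), 'ang', 86.3, 'mean', array([564.3, 351.5,  68.5]))
jaw plate (32, 'c', array([533.5, 180.8]), 'size', array([13.9, 20. ]), 'ang', 87.8, 'mean', array([532.8, 181.3,  74.6]))
side bar (121, 'c', array([555.2, 238.8]), 'size', array([127.9,  40.5]), 'ang', 77.4, 'mean', array([559.8, 265.5,  42.5]))
anvil (94, 'c', array([564.5, 310.1]), 'size', array([39. , 47.7]), 'ang', 88.6, 'mean', array([562.3, 316.1,  40.3])) housing (171, 'c', array([564.8, 347.5]), 'size', array([51.5, 64.7]), 'ang', 88.5, 'mean', array([563.6, 345. ,  65.6]))
jaw plate (80, 'c', array([542.8, 176.3]), 'size', array([32. , 39.8]), 'ang', 48.2, 'mean', array([541.5, 174.4,  73.9]))
```

View pics/t16z.png

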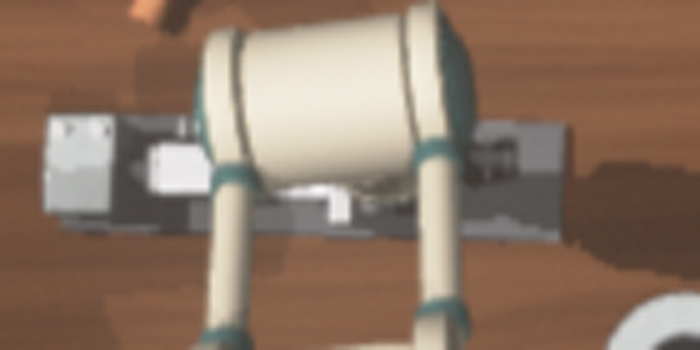

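Emit:
{"name": "send_rows", "arguments": {"deltas": [{"dp": [0, 0.01, 0], "rotation": [0, 0, 0]}, {"dp": [0.001, 0.02, 0], "rotation": [0, 0, 0]}, {"dp": [0.001, 0.025, 0], "rotation": [0, 0, 0]}, {"dp": [0.001, 0.025, 0], "rotation": [0, 0, 0]}, {"dp": [0.001, 0.025, 0], "rotation": [0, 0, 0]}]}}

```text
clock: 23.18
position: [0.5539, 0.1286, 0.066]
ee_rot: [0.0, 0.02, 1.0, -0.0]
contact_force: [-0.8, -14.5, 6.8]
width: 0.0156
```

```bash
python3 chk.py 17 | head -1
```

```text
t 23.1833 p [0.5539 0.1286 0.066 ] ty [ 0.0402  0.9992 -0.0009] tz [ 0.0007 -0.0009 -1.    ] F [ -0.809  -14.5445   6.8282] w 0.015567898774930429 q [ 0.1064  0.4273  1.7784 -0.0012  0.9353 -1.4235]
```

Emit:
{"name": "send_rows", "arguments": {"deltas": [{"dp": [0, 0, 0], "rotation": [0, 0, 0]}, {"dp": [0, 0, 0], "rotation": [0, 0, 0]}, {"dp": [0, 0, 0], "rotation": [0, 0, 0]}, {"dp": [0, 0, 0], "rotation": [0, 0, 0]}, {"dp": [0, 0, 0], "rotation": [0, 0, 0]}, {"dp": [0, 0, 0], "rotation": [0, 0, 0]}], "fingers": -0.1}}

```text
clock: 23.78
position: [0.553, 0.1334, 0.0648]
ee_rot: [-0.001, 0.02, 1.0, 0.003]
contact_force: [1.2, 1.0, -0.6]
width: 0.0468
```

Emit:
{"name": "send_rows", "arguments": {"deltas": [{"dp": [0, 0, 0.1], "rotation": [0, 0, 0]}, {"dp": [0, 0, 0.3], "rotation": [0, 0, 0]}, {"dp": [0, 0, 0.6], "rotation": [0, 0, 0]}, {"dp": [0, 0, 0.9], "rotation": [0, 0, 0]}, {"dp": [0, 0, 1], "rotation": [0, 0, 0]}, {"dp": [0, 0, 1], "rotation": [0, 0, 0]}]}}

```text
clock: 24.28
position: [0.5556, 0.1336, 0.1891]
ee_rot: [0.004, 0.02, 1.0, 0.004]
contact_force: [0.1, -0.1, -0.5]
width: 0.0469
```

Emit:
{"name": "send_rows", "arguments": {"deltas": [{"dp": [0, 0.4, 0.3], "rotation": [0, 0, -0.8]}, {"dp": [0, 0.7, 0.3], "rotation": [0, 0, -0.8]}, {"dp": [0, 0.8, 0.3], "rotation": [0, 0, -0.8]}, {"dp": [0, 0.8, 0.3], "rotation": [0, 0, -0.8]}]}}

```text
clock: 24.62
position: [0.5528, 0.2338, 0.2205]
ee_rot: [-0.0, 0.219, 0.976, 0.005]
contact_force: [-0.1, 0.2, 0.0]
width: 0.047
```

Emit:
{"name": "send_rows", "arguments": {"deltas": [{"dp": [0, 0, 0], "rotation": [0, 0, -0.8]}, {"dp": [0, 0, 0], "rotation": [0, 0, -0.8]}, {"dp": [0, 0, 0], "rotation": [0, 0, -0.8]}, {"dp": [0, 0, 0], "rotation": [0, 0, -0.8]}]}}

```text
clock: 24.95
position: [0.5521, 0.2291, 0.2189]
ee_rot: [-0.0, 0.41, 0.912, 0.002]
contact_force: [-0.0, -1.1, 0.1]
width: 0.0469
```

```bash
python3 - <<'E'
from st import *
from fit import rect
show()
p=shot('wrist','w18.png'); Q=cloud(p).reshape(-1,3)
print('bar',rect(Q,(.52,.60),(.19,.298),(.040,.048)))
print('anvil',rect(Q,(.54,.59),(.30,.334),(.03,.05)))
print('housing',rect(Q,(.48,.65),(.32,.42),(.06,.1)))
print('jaw',rect(Q,(.48,.65),(.15,.21),(.068,.1)))
E
```

```text
t 24.95 p [0.5521 0.2291 0.2189] ty [0.7483 0.6634 0.0033] tz [ 0.0008  0.0041 -1.    ] F [-0.0401 -1.1214  0.1335] w 0.04692796070699597 q [ 0.2749  0.3272  1.5088  0.0038  1.3037 -0.4515]
bar (3021, 'c', array([554. , 244.3]), 'size', array([107.8,  63.7]), 'ang', 89.0, 'mean', array([558.9, 244.9,  43.9]))
anvil (889, 'c', array([564.3, 315.5]), 'size', array([32.6, 49.9]), 'ang', 87.3, 'mean', array([562. , 316.3,  41.1]))
housing (3594, 'c', array([564.2, 354.3]), 'size', array([46.2, 64.2]), 'ang', 87.3, 'mean', array([562.6, 353.5,  67.8]))
jaw (1018, 'c', array([555.9, 184.5]), 'size', array([14.7, 70.2]), 'ang', 87.8, 'mean', array([554.6, 185.3,  74.4]))
```

View pics/w18.png

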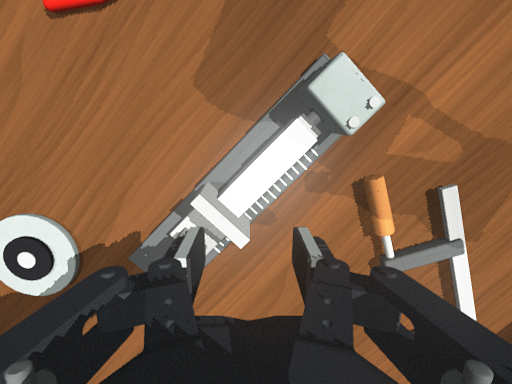

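```bash
python3 - <<'E'
from st import *
p=shot('wrist'); C=cloud(p)
big=cv2.resize(p['color'][30:270,120:400,::-1],None,fx=2.8,fy=2.5,interpolation=cv2.INTER_CUBIC); cv2.imwrite('pics/w19.png',big)
Q=C.reshape(-1,3)
a=np.deg2rad(2.6); yl=Q[:,0]*np.sin(a)+Q[:,1]*np.cos(a); xl=Q[:,0]*np.cos(a)-Q[:,1]*np.sin(a)
x0=.5640*np.cos(a)-.3535*np.sin(a); y0=.564*np.sin(a)+.3543*np.cos(a)-.137
xl=xl-x0; yl=yl-y0
for off in [-12,-9,-6,6,9,12]:
    m=(abs(xl-off/1000)<.0015)&(yl>.07)&(yl<.13)&(Q[:,2]<.1)
    i=np.argsort(yl[m]); print(off,[(round(1000*y,1),round(1000*z)) for y,z in zip(yl[m][i],Q[m][i,2])][::2])
E
```

```text
-12 [(np.float64(70.0), 42), (np.float64(70.7), 43), (np.float64(71.5), 42), (np.float64(72.1), 44), (np.float64(72.8), 44), (np.float64(73.5), 44), (np.float64(74.3), 43), (np.float64(75.0), 44), (np.float64(75.7), 44), (np.float64(76.4), 44), (np.float64(77.1), 44), (np.float64(77.8), 44), (np.float64(78.5), 45), (np.float64(79.3), 43), (np.float64(80.0), 43), (np.float64(80.6), 44), (np.float64(81.4), 43), (np.float64(82.1), 43), (np.float64(82.8), 43), (np.float64(83.5), 44), (np.float64(84.2), 44), (np.float64(85.0), 43), (np.float64(85.6), 44), (np.float64(86.3), 44), (np.float64(86.9), 44), (np.float64(87.6), 44), (np.float64(88.4), 44), (np.float64(89.1), 44), (np.float64(89.8), 44), (np.float64(90.4), 44), (np.float64(91.2), 44), (np.float64(91.9), 44), (np.float64(92.6), 44), (np.float64(93.3), 44), (np.float64(94.3), 42), (np.float64(94.9), 42), (np.float64(95.7), 42), (np.float64(96.2), 43), (np.float64(97.2), 41), (np.float64(97.8), 41), (np.float64(98.4), 42), (np.float64(99.1), 42), (np.float64(99.7), 43), (np.float64(100.5), 42), (np.float64(101.1), 43), (np.float64(1
[... 12645 characters left out ...]
 (np.float64(114.7), 66), (np.float64(114.9), 68), (np.float64(115.5), 67), (np.float64(116.2), 67), (np.float64(116.8), 68), (np.float64(117.4), 68), (np.float64(117.8), 68), (np.float64(118.0), 68), (np.float64(118.5), 68), (np.float64(119.3), 68), (np.float64(119.7), 69), (np.float64(120.4), 69), (np.float64(120.9), 69), (np.float64(121.6), 69), (np.float64(122.5), 68), (np.float64(123.2), 68), (np.float64(123.5), 68), (np.float64(124.0), 69), (np.float64(124.5), 69), (np.float64(125.4), 68), (np.float64(126.1), 68), (np.float64(126.5), 69), (np.float64(127.1), 69), (np.float64(127.6), 69), (np.float64(127.9), 68), (np.float64(128.6), 68), (np.float64(129.3), 68), (np.float64(129.9), 68)]
```

View pics/w19.png

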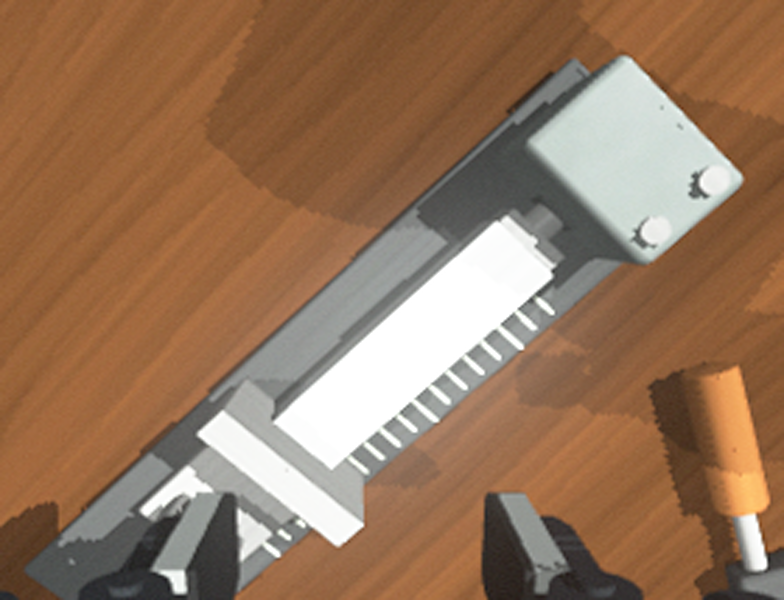

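Emit:
{"name": "send_rows", "arguments": {"deltas": [{"dp": [0, -0.3, 0], "rotation": [0, 0, 0.8]}, {"dp": [0, -0.6, 0], "rotation": [0, 0, 0.8]}, {"dp": [0, -0.84, 0], "rotation": [0, 0, 0.8]}, {"dp": [0, -0.84, 0], "rotation": [0, 0, 0.8]}]}}

```text
clock: 25.38
position: [0.5525, 0.1233, 0.2197]
ee_rot: [-0.001, 0.218, 0.976, 0.001]
contact_force: [0.5, 1.2, -0.4]
width: 0.0466
```

Emit:
{"name": "send_rows", "arguments": {"deltas": [{"dp": [0, 0, -0.3], "rotation": [0, 0, 0.8]}, {"dp": [0, 0, -0.3], "rotation": [0, 0, 0.8]}, {"dp": [0, 0, -0.3], "rotation": [0, 0, 0.8]}, {"dp": [0, 0, -0.3], "rotation": [0, 0, 0.8]}, {"dp": [0, 0, -0.3], "rotation": [0, 0, 0.8]}, {"dp": [0, 0, -0.3], "rotation": [0, 0, 0.8]}]}}

```text
clock: 25.88
position: [0.5531, 0.1283, 0.1847]
ee_rot: [-0.001, 0.022, 1.0, 0.003]
contact_force: [0.5, 0.7, -0.8]
width: 0.0471
```

```bash
python3 - <<'E'
from st import *
from fit import rect
show()
p=shot('wrist','w20.png'); Q=cloud(p).reshape(-1,3)
print('lug',rect(Q,(.48,.65),(.09,.15),(.07,.1)))
print('jaw',rect(Q,(.48,.65),(.16,.21),(.068,.1)))
E
```

```text
t 25.8833 p [0.5531 0.1283 0.1847] ty [0.0433 0.999  0.0063] tz [-0.0009  0.0064 -1.    ] F [ 0.5182  0.714  -0.8298] w 0.04706098218879475 q [ 0.1015  0.3089  1.6263  0.0069  1.2067 -1.4284]
lug (822, 'c', array([553.1, 129.5]), 'size', array([15.4, 36.4]), 'ang', 87.2, 'mean', array([551.6, 129.5,  81.4]))
jaw (1339, 'c', array([555.6, 184.4]), 'size', array([14.8, 69.9]), 'ang', 87.2, 'mean', array([552.6, 184. ,  74.6]))
```

Emit:
{"name": "send_rows", "arguments": {"deltas": [{"dp": [0, 0.007, -0.25], "rotation": [0, 0, 0]}, {"dp": [0, 0.007, -0.5], "rotation": [0, 0, 0]}, {"dp": [0, 0.007, -0.75], "rotation": [0, 0, 0]}, {"dp": [0, 0.007, -0.9], "rotation": [0, 0, 0]}, {"dp": [0, 0.007, -1], "rotation": [0, 0, 0]}, {"dp": [0, 0.007, -1], "rotation": [0, 0, 0]}, {"dp": [0, 0.007, -1], "rotation": [0, 0, 0]}]}}

```text
clock: 26.52
position: [0.553, 0.1291, 0.0647]
ee_rot: [-0.001, 0.021, 1.0, 0.003]
contact_force: [-0.1, -0.2, 1.0]
width: 0.047
```

Emit:
{"name": "send_rows", "arguments": {"deltas": [{"dp": [0, 0, 0], "rotation": [0, 0, 0]}, {"dp": [0, 0, 0], "rotation": [0, 0, 0]}, {"dp": [0, 0, 0], "rotation": [0, 0, 0]}, {"dp": [0, 0, 0], "rotation": [0, 0, 0]}, {"dp": [0, 0, 0], "rotation": [0, 0, 0]}, {"dp": [0, 0, 0], "rotation": [0, 0, 0]}, {"dp": [0, 0, 0], "rotation": [0, 0, 0]}, {"dp": [0, 0, 0], "rotation": [0, 0, 0]}], "fingers": 1, "grip_force": 50}}

```text
clock: 27.18
position: [0.5541, 0.1287, 0.0664]
ee_rot: [0.001, 0.021, 1.0, 0.003]
contact_force: [0.2, -2.2, 6.2]
width: 0.0158
```

Emit:
{"name": "send_rows", "arguments": {"deltas": [{"dp": [0, 0.015, 0], "rotation": [0, 0, 0]}, {"dp": [0.001, 0.03, 0], "rotation": [0, 0, 0]}, {"dp": [0.002, 0.045, 0], "rotation": [0, 0, 0]}, {"dp": [0.002, 0.055, 0], "rotation": [0, 0, 0]}, {"dp": [0.002, 0.06, 0], "rotation": [0, 0, 0]}, {"dp": [0.002, 0.06, 0], "rotation": [0, 0, 0]}, {"dp": [0.002, 0.06, 0], "rotation": [0, 0, 0]}]}}

```text
clock: 27.77
position: [0.5542, 0.1317, 0.0664]
ee_rot: [0.001, 0.02, 1.0, -0.001]
contact_force: [-0.4, -17.2, 8.2]
width: 0.0152
```

Emit:
{"name": "send_rows", "arguments": {"deltas": [{"dp": [0, -0.01, 0], "rotation": [0, 0, 0]}, {"dp": [0, -0.02, 0], "rotation": [0, 0, 0]}, {"dp": [0, -0.02, 0], "rotation": [0, 0, 0]}, {"dp": [0, -0.02, 0], "rotation": [0, 0, 0]}, {"dp": [0, -0.02, 0], "rotation": [0, 0, 0]}, {"dp": [0, -0.02, 0], "rotation": [0, 0, 0]}], "fingers": -0.1}}

```text
clock: 28.27
position: [0.5532, 0.1343, 0.0648]
ee_rot: [-0.001, 0.021, 1.0, 0.003]
contact_force: [-0.2, -0.1, 0.2]
width: 0.0471
```

Emit:
{"name": "send_rows", "arguments": {"deltas": [{"dp": [0, 0, 0.1], "rotation": [0, 0, 0]}, {"dp": [0, 0, 0.3], "rotation": [0, 0, 0]}, {"dp": [0, 0, 0.6], "rotation": [0, 0, 0]}, {"dp": [0, 0, 0.9], "rotation": [0, 0, 0]}, {"dp": [0, 0, 1], "rotation": [0, 0, 0]}, {"dp": [0, 0, 1], "rotation": [0, 0, 0]}]}}

```text
clock: 28.77
position: [0.5558, 0.1345, 0.1891]
ee_rot: [0.004, 0.02, 1.0, 0.004]
contact_force: [0.4, -0.2, 0.3]
width: 0.0466
```

Emit:
{"name": "send_rows", "arguments": {"deltas": [{"dp": [0, 0.4, 0.3], "rotation": [0, 0, -0.8]}, {"dp": [0, 0.7, 0.3], "rotation": [0, 0, -0.8]}, {"dp": [0, 0.8, 0.3], "rotation": [0, 0, -0.8]}, {"dp": [0, 0.8, 0.3], "rotation": [0, 0, -0.8]}]}}

```text
clock: 29.1
position: [0.553, 0.2347, 0.2205]
ee_rot: [-0.0, 0.219, 0.976, 0.005]
contact_force: [0.8, -0.4, -0.5]
width: 0.0469
```

Emit:
{"name": "send_rows", "arguments": {"deltas": [{"dp": [0, 0, 0], "rotation": [0, 0, -0.8]}, {"dp": [0, 0, 0], "rotation": [0, 0, -0.8]}, {"dp": [0, 0, 0], "rotation": [0, 0, -0.8]}, {"dp": [0, 0, 0], "rotation": [0, 0, -0.8]}, {"dp": [0, 0, 0], "rotation": [0, 0, -0.8]}]}}

```text
clock: 29.52
position: [0.5525, 0.2299, 0.219]
ee_rot: [-0.0, 0.408, 0.913, 0.002]
contact_force: [-0.1, 0.2, 0.7]
width: 0.0471
```

```bash
python3 - <<'E'
from st import *
from fit import rect
show()
p=shot('wrist','w21.png'); Q=cloud(p).reshape(-1,3)
H=rect(Q,(.48,.65),(.32,.42),(.06,.1)); print('housing',H)
print('jaw',rect(Q,(.48,.65),(.16,.21),(.068,.1)))
print('bar',rect(Q,(.538,.580),(.202,.305),(.040,.047)))
hx,hy=H[2]/1000
a=np.deg2rad(2.6); yl=Q[:,0]*np.sin(a)+Q[:,1]*np.cos(a); xl=Q[:,0]*np.cos(a)-Q[:,1]*np.sin(a)
xl=xl-(hx*np.cos(a)-hy*np.sin(a)); yl=yl-(hx*np.sin(a)+hy*np.cos(a)-.137)
for off in [-12,-9,9,12]:
    m=(abs(xl-off/1000)<.0015)&(yl>.07)&(yl<.113)&(Q[:,2]>.038)&(Q[:,2]<.05)
    m2=(abs(xl-off/1000)<.0015)&(yl>.10)&(yl<.12)&(Q[:,2]>.045)&(Q[:,2]<.06)
    print(off,'plate back',yl[m].max(),'housing front',np.median(yl[m2]))
m=(yl>-.02)&(yl<.09)&(abs(xl)<.03)&(Q[:,2]>.04)&(Q[:,2]<.048)
for y in np.arange(-.01,.09,.02):
    k=m&(abs(yl-y)<.01); print(y,(xl[k].min()+xl[k].max())/2,xl[k].max()-xl[k].min(), Q[k,2].mean())
for c in ['top','side']: shot(c,c[0]+'21.png')
E
```

```text
t 29.5167 p [0.5525 0.2299 0.219 ] ty [0.7455 0.6665 0.0034] tz [ 0.0009  0.0041 -1.    ] F [-0.0775  0.2362  0.6919] w 0.047057304479406765 q [ 0.2759  0.328   1.5074  0.0039  1.3042 -0.4546]
housing (3578, 'c', array([564.2, 354.3]), 'size', array([46.3, 64.5]), 'ang', 86.9, 'mean', array([562.6, 353.4,  67.8]))
jaw (1019, 'c', array([556.2, 187.5]), 'size', array([14.7, 70.1]), 'ang', 87.3, 'mean', array([555. , 188.3,  74.4]))
bar (2874, 'c', array([559.9, 253.3]), 'size', array([103.8,  32.3]), 'ang', 87.3, 'mean', array([559.5, 255. ,  43.9]))
-12 plate back 0.10415853030570782 housing front 0.11433265661079842
-9 plate back 0.10415958799361213 housing front 0.11429909098393598
9 plate back 0.11239187108536319 housing front 0.11415800616367267
12 plate back 0.10419577832549332 housing front 0.11416991821845734
-0.01 -0.00021431724006798492 0.031490158954828096 0.043813525170598146
0.01 0.0002529496670417575 0.03227688671085993 0.04380184564679548
0.03 2.2738385255238747e-06 0.03178029490668999 0.043859936973161776
0.049999999999999996 0.0002303049224824938 0.03214148125208538 0.04391444460095617
0.07 0.00025969921249274774 0.03186494625060077 0.0439533836702646
```

View pics/w21.png

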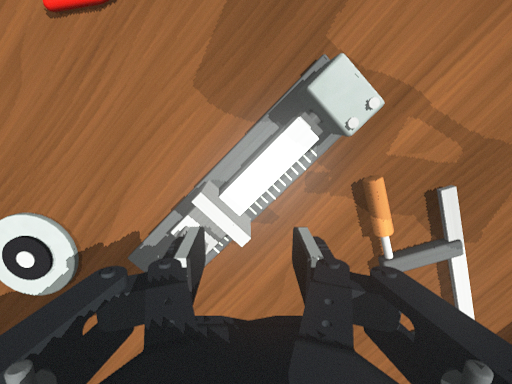

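View pics/s21.png

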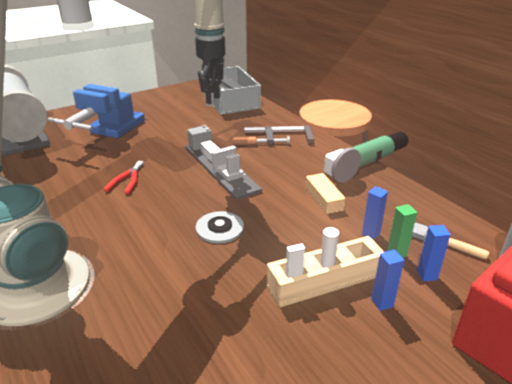

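Three of the four rear-edge readings put the gap between anvil plate and housing at 10.0–10.2 mm, so the anvil is in about 6 mm. The bar is centred, straight and flat on the bed, the bystanders haven't moved, and the arm is clear. I'm handing it in.

```bash
python3 -c "
from h import *
print(manip.sign_off())"
```

```text
the job is handed in; nothing more can be done
None
```

The square bar is clamped in the caliper with the anvil pushed in about 6 mm, and the job was handed in at about 29.6 s on the clock.

**What I did:** I drew the bar from its rack pocket with the gripper tilted 45°, laid it on its side in the clear space and let go. A camera check showed it flat there. I picked it up again from above, set it on the bed, then gripped the jaw lug and slid the jaw shut. The first push left the anvil in only about 3.7 mm, so I gripped the lug again and moved it about 3 mm further.

**Last checks, with the gripper clear of everything:**
- **Anvil:** the gap between anvil plate and housing was about 10.1 mm, against 16 mm at rest, so it is in about 6 mm. One of the four line readings, 112.4 mm for the plate's back edge against 104.2 mm in the others, was off. It probably caught the housing's collar and I left it out.
- **Jaw:** its position, about 67 mm from fully open, suggests nearer 7 mm of anvil travel. That is also inside the 3 to 10 mm allowed.
- **Bar:** it lies within about 0.3 mm of the centre line, straight to within about 0.5°, and flat (top face at 43.9 mm, 44 mm expected).
- **Everything else:** the other two bars are still in the rack, and nothing else on the bench looks moved in the pictures. I did not re-measure those items.
- **Force:** the highest wrist force I read was about 19 N, during the last push.

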